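Load the wash carriage with nuts and bearings and slide it home

TASK

Pour all the hex nuts from the handled metal cup into the deep bin of the sliding carriage, and lay exactly three of the ball bearings flat in the shallow tray beside it. Only when both are loaded, slide the carriage along its rails fully home against the end stop on the bin's side. Finish with the empty cup standing upright wholly on its round rubber mat and the spare bearings left on the bench, and do not knock the socket or the grease jar about.

Things in the scene. Friction and masses are not known exactly. Their poses are not given: they have to be found in the camera images.
- cup: Round metal cup, 55 mm tall, flaring from 60 mm across at the foot to 90 mm at the rim, walls 3 mm, floor 4 mm, 0.2 kg, with a straight horizontal bar handle. Origin: centre of its underside; z up through the mouth; x points along the handle. The handle bar is 14 mm wide (y) and 16 mm tall, from x = 40 to 122 mm, its middle 44 mm above the underside. It starts with the nuts inside.
- cup_grip (a point): Middle of the free part of the cup's handle bar, 90 mm from the cup's axis and 44 mm above its underside; axes as the cup's.
- mat: Round black rubber mat fixed to the bench, 130 mm across, 4 mm thick; origin: centre of its underside. The cup starts on it and must end on it.
- nut0: Steel hex nut, 18 mm across flats, 21 mm across corners, 10 mm thick, 25 g (its hole is for looks only). Origin: centre of one hexagonal face (the underside when it lies as built); z: its axis. Five to seven nuts are present, all in the cup at the start.
- nut1: Steel hex nut, 18 mm across flats, 21 mm across corners, 10 mm thick, 25 g (its hole is for looks only). Origin: centre of one hexagonal face (the underside when it lies as built); z: its axis. Five to seven nuts are present, all in the cup at the start.
- nut2: Steel hex nut, 18 mm across flats, 21 mm across corners, 10 mm thick, 25 g (its hole is for looks only). Origin: centre of one hexagonal face (the underside when it lies as built); z: its axis. Five to seven nuts are present, all in the cup at the start.
- nut3: Steel hex nut, 18 mm across flats, 21 mm across corners, 10 mm thick, 25 g (its hole is for looks only). Origin: centre of one hexagonal face (the underside when it lies as built); z: its axis. Five to seven nuts are present, all in the cup at the start.
- nut4: Steel hex nut, 18 mm across flats, 21 mm across corners, 10 mm thick, 25 g (its hole is for looks only). Origin: centre of one hexagonal face (the underside when it lies as built); z: its axis. Five to seven nuts are present, all in the cup at the start.
- nut5: Steel hex nut, 18 mm across flats, 21 mm across corners, 10 mm thick, 25 g (its hole is for looks only). Origin: centre of one hexagonal face (the underside when it lies as built); z: its axis. Five to seven nuts are present, all in the cup at the start.
- nut6: Steel hex nut, 18 mm across flats, 21 mm across corners, 10 mm thick, 25 g (its hole is for looks only). Origin: centre of one hexagonal face (the underside when it lies as built); z: its axis. Five to seven nuts are present, all in the cup at the start.
- bearing0_mid (a point): Centre of a steel ball bearing: a flat disc 35 mm across and 11 mm thick, 45 g (its bore is for looks only); z: its axis. Four or five bearings are present, lying flat on the bench in a loose row between the robot and the slideway, so that this point is 5.5 mm above the bench.
- bearing1_mid (a point): Centre of a steel ball bearing: a flat disc 35 mm across and 11 mm thick, 45 g (its bore is for looks only); z: its axis. Four or five bearings are present, lying flat on the bench in a loose row between the robot and the slideway, so that this point is 5.5 mm above the bench.
- bearing2_mid (a point): Centre of a steel ball bearing: a flat disc 35 mm across and 11 mm thick, 45 g (its bore is for looks only); z: its axis. Four or five bearings are present, lying flat on the bench in a loose row between the robot and the slideway, so that this point is 5.5 mm above the bench.
- bearing3_mid (a point): Centre of a steel ball bearing: a flat disc 35 mm across and 11 mm thick, 45 g (its bore is for looks only); z: its axis. Four or five bearings are present, lying flat on the bench in a loose row between the robot and the slideway, so that this point is 5.5 mm above the bench.
- bearing4_mid (a point): Centre of a steel ball bearing: a flat disc 35 mm across and 11 mm thick, 45 g (its bore is for looks only); z: its axis. Four or five bearings are present, lying flat on the bench in a loose row between the robot and the slideway, so that this point is 5.5 mm above the bench.
- carriage (a joint): Position of the carriage along its rails: 0 at the loading end, 0.080 m at the home stop; grows along the carriage's +y. It starts at 0 to 0.020. About 2 N of friction plus light damping; it stays where it is left. The carriage is 104 mm wide and 274 mm long, on a fixed slideway 110 by 416 mm with end blocks 44 mm high.
- tray_floor (a point): Centre of the floor of the carriage's shallow open tray, inside 152 mm (y) by 96 mm (x), walls standing 12 mm above this floor (the end towards the bin is the bin's wall, 56 mm). It lies 34 mm above the bench. Moves with the carriage; y points along the rails towards the bin and the home stop, x across, z up.
- bin_floor (a point): Centre of the floor of the carriage's deep open bin, inside 102 mm (y) by 96 mm (x), 34 mm above the bench; walls rise 56 mm above this floor, 4 mm thick, and 12 mm thick towards the tray. Axes as for tray_floor, 139 mm along y from it.
- carriage_grip (a point): Grip point of the carriage: on a black upright tab, 12 mm thick along y and 30 mm wide along x, that stands 43 mm up from the wall between tray and bin; this point is 118 mm above the bench, 15 mm below the tab's top, and 28 mm above the rim of the bin. Axes as for tray_floor.
- socket: Bystander: dark steel spanner socket standing in the row among the bearings, 26 mm across, 38 mm tall, loose; origin: centre of its underside.
- grease_jar: Bystander: white closed jar with a black cap, 64 mm across, 65 mm tall, loose, on the other side of the bench from the mat; origin: centre of its underside.
Mind the look-alikes: they are no part of the job. There is more than one size of the mat; the job needs the larger. Leave any brown look-alike of the part that bears bearing2_mid alone.

How it is judged:
On the way, in this order (a step that is already met when the one before it is completed fails the run):
1. the lifted cup is being tipped (more than 35 degrees) over the bin (angle between cup's own z axis and vertical above 0.6 rad and horizontal distance between cup and bin_floor below 0.18 m and height (world z) of cup_grip above 0.09 m).
2. loaded while still short of home: every nut in the bin and exactly three bearings flat in the tray, the rest on the bench (x of nut0 in the frame of bin_floor between -0.05 and 0.05 m and y of nut0 in the frame of bin_floor between -0.054 and 0.054 m and z of nut0 in the frame of bin_floor between -0.01 and 0.05 m and x of nut1 in the frame of bin_floor between -0.05 and 0.05 m and y of nut1 in the frame of bin_floor between -0.054 and 0.054 m and z of nut1 in the frame of bin_floor between -0.01 and 0.05 m and x of nut2 in the frame of bin_floor between -0.05 and 0.05 m and y of nut2 in the frame of bin_floor between -0.054 and 0.054 m and z of nut2 in the frame of bin_floor between -0.01 and 0.05 m and x of nut3 in the frame of bin_floor between -0.05 and 0.05 m and y of nut3 in the frame of bin_floor between -0.054 and 0.054 m and z of nut3 in the frame of bin_floor between -0.01 and 0.05 m and x of nut4 in the frame of bin_floor between -0.05 and 0.05 m and y of nut4 in the frame of bin_floor between -0.054 and 0.054 m and z of nut4 in the frame of bin_floor between -0.01 and 0.05 m and x of nut5 in the frame of bin_floor between -0.05 and 0.05 m and y of nut5 in the frame of bin_floor between -0.054 and 0.054 m and z of nut5 in the frame of bin_floor between -0.01 and 0.05 m and x of nut6 in the frame of bin_floor between -0.05 and 0.05 m and y of nut6 in the frame of bin_floor between -0.054 and 0.054 m and z of nut6 in the frame of bin_floor between -0.01 and 0.05 m and ((horizontal distance between bearing0_mid and tray_floor below 0.075 m and z of bearing0_mid in the frame of tray_floor between 0.001 and 0.009 m) or height (world z) of bearing0_mid between -0.02 and 0.025 m) and ((horizontal distance between bearing1_mid and tray_floor below 0.075 m and z of bearing1_mid in the frame of tray_floor between 0.001 and 0.009 m) or height (world z) of bearing1_mid between -0.02 and 0.025 m) and ((horizontal distance between bearing2_mid and tray_floor below 0.075 m and z of bearing2_mid in the frame of tray_floor between 0.001 and 0.009 m) or height (world z) of bearing2_mid between -0.02 and 0.025 m) and ((horizontal distance between bearing3_mid and tray_floor below 0.075 m and z of bearing3_mid in the frame of tray_floor between 0.001 and 0.009 m) or height (world z) of bearing3_mid between -0.02 and 0.025 m) and ((horizontal distance between bearing4_mid and tray_floor below 0.075 m and z of bearing4_mid in the frame of tray_floor between 0.001 and 0.009 m) or height (world z) of bearing4_mid between -0.02 and 0.025 m) and height (world z) of any of bearing2_mid, bearing3_mid, bearing4_mid above 0.025 m and height (world z) of any of bearing1_mid, bearing3_mid, bearing4_mid above 0.025 m and height (world z) of any of bearing1_mid, bearing2_mid, bearing4_mid above 0.025 m and height (world z) of any of bearing1_mid, bearing2_mid, bearing3_mid above 0.025 m and height (world z) of any of bearing0_mid, bearing3_mid, bearing4_mid above 0.025 m and height (world z) of any of bearing0_mid, bearing2_mid, bearing4_mid above 0.025 m and height (world z) of any of bearing0_mid, bearing2_mid, bearing3_mid above 0.025 m and height (world z) of any of bearing0_mid, bearing1_mid, bearing4_mid above 0.025 m and height (world z) of any of bearing0_mid, bearing1_mid, bearing3_mid above 0.025 m and height (world z) of any of bearing0_mid, bearing1_mid, bearing2_mid above 0.025 m and (height (world z) of each of bearing3_mid, bearing4_mid below 0.025 m or height (world z) of each of bearing2_mid, bearing4_mid below 0.025 m or height (world z) of each of bearing2_mid, bearing3_mid below 0.025 m or height (world z) of each of bearing1_mid, bearing4_mid below 0.025 m or height (world z) of each of bearing1_mid, bearing3_mid below 0.025 m or height (world z) of each of bearing1_mid, bearing2_mid below 0.025 m or height (world z) of each of bearing0_mid, bearing4_mid below 0.025 m or height (world z) of each of bearing0_mid, bearing3_mid below 0.025 m or height (world z) of each of bearing0_mid, bearing2_mid below 0.025 m or height (world z) of each of bearing0_mid, bearing1_mid below 0.025 m) and value of joint carriage below 0.06 m), for 0.2 s.
3. the carriage is home against its stop (value of joint carriage above 0.076 m), for 0.2 s.
At the end, for the whole second after the job is handed in: Every nut lies in the deep bin; exactly three bearings lie flat on the tray floor and the others on the bench; the carriage is within 4 mm of its home stop; the cup stands upright (within 0.1 rad) on the mat, its centre within 35 mm of the mat's; all at rest (x of nut0 in the frame of bin_floor between -0.05 and 0.05 m and y of nut0 in the frame of bin_floor between -0.054 and 0.054 m and z of nut0 in the frame of bin_floor between -0.01 and 0.05 m and x of nut1 in the frame of bin_floor between -0.05 and 0.05 m and y of nut1 in the frame of bin_floor between -0.054 and 0.054 m and z of nut1 in the frame of bin_floor between -0.01 and 0.05 m and x of nut2 in the frame of bin_floor between -0.05 and 0.05 m and y of nut2 in the frame of bin_floor between -0.054 and 0.054 m and z of nut2 in the frame of bin_floor between -0.01 and 0.05 m and x of nut3 in the frame of bin_floor between -0.05 and 0.05 m and y of nut3 in the frame of bin_floor between -0.054 and 0.054 m and z of nut3 in the frame of bin_floor between -0.01 and 0.05 m and x of nut4 in the frame of bin_floor between -0.05 and 0.05 m and y of nut4 in the frame of bin_floor between -0.054 and 0.054 m and z of nut4 in the frame of bin_floor between -0.01 and 0.05 m and x of nut5 in the frame of bin_floor between -0.05 and 0.05 m and y of nut5 in the frame of bin_floor between -0.054 and 0.054 m and z of nut5 in the frame of bin_floor between -0.01 and 0.05 m and x of nut6 in the frame of bin_floor between -0.05 and 0.05 m and y of nut6 in the frame of bin_floor between -0.054 and 0.054 m and z of nut6 in the frame of bin_floor between -0.01 and 0.05 m and ((horizontal distance between bearing0_mid and tray_floor below 0.075 m and z of bearing0_mid in the frame of tray_floor between 0.001 and 0.009 m) or height (world z) of bearing0_mid between -0.02 and 0.025 m) and ((horizontal distance between bearing1_mid and tray_floor below 0.075 m and z of bearing1_mid in the frame of tray_floor between 0.001 and 0.009 m) or height (world z) of bearing1_mid between -0.02 and 0.025 m) and ((horizontal distance between bearing2_mid and tray_floor below 0.075 m and z of bearing2_mid in the frame of tray_floor between 0.001 and 0.009 m) or height (world z) of bearing2_mid between -0.02 and 0.025 m) and ((horizontal distance between bearing3_mid and tray_floor below 0.075 m and z of bearing3_mid in the frame of tray_floor between 0.001 and 0.009 m) or height (world z) of bearing3_mid between -0.02 and 0.025 m) and ((horizontal distance between bearing4_mid and tray_floor below 0.075 m and z of bearing4_mid in the frame of tray_floor between 0.001 and 0.009 m) or height (world z) of bearing4_mid between -0.02 and 0.025 m) and height (world z) of any of bearing2_mid, bearing3_mid, bearing4_mid above 0.025 m and height (world z) of any of bearing1_mid, bearing3_mid, bearing4_mid above 0.025 m and height (world z) of any of bearing1_mid, bearing2_mid, bearing4_mid above 0.025 m and height (world z) of any of bearing1_mid, bearing2_mid, bearing3_mid above 0.025 m and height (world z) of any of bearing0_mid, bearing3_mid, bearing4_mid above 0.025 m and height (world z) of any of bearing0_mid, bearing2_mid, bearing4_mid above 0.025 m and height (world z) of any of bearing0_mid, bearing2_mid, bearing3_mid above 0.025 m and height (world z) of any of bearing0_mid, bearing1_mid, bearing4_mid above 0.025 m and height (world z) of any of bearing0_mid, bearing1_mid, bearing3_mid above 0.025 m and height (world z) of any of bearing0_mid, bearing1_mid, bearing2_mid above 0.025 m and (height (world z) of each of bearing3_mid, bearing4_mid below 0.025 m or height (world z) of each of bearing2_mid, bearing4_mid below 0.025 m or height (world z) of each of bearing2_mid, bearing3_mid below 0.025 m or height (world z) of each of bearing1_mid, bearing4_mid below 0.025 m or height (world z) of each of bearing1_mid, bearing3_mid below 0.025 m or height (world z) of each of bearing1_mid, bearing2_mid below 0.025 m or height (world z) of each of bearing0_mid, bearing4_mid below 0.025 m or height (world z) of each of bearing0_mid, bearing3_mid below 0.025 m or height (world z) of each of bearing0_mid, bearing2_mid below 0.025 m or height (world z) of each of bearing0_mid, bearing1_mid below 0.025 m) and value of joint carriage above 0.076 m and horizontal distance between cup and mat below 0.035 m and angle between cup's own z axis and vertical below 0.1 rad and z of cup in the frame of mat below 0.009 m and linear speed of each of cup, nut0, nut1, nut2, nut3, nut4, nut5, nut6, bearing0, bearing1, bearing2, bearing3, bearing4 below 0.03 m/s); the robot touches nothing.
It fails at once if the socket is pushed more than 40 mm from its place or tipped over (distance of socket from where it was at the start of the episode above 0.04 m or angle between socket's own z axis and vertical above 0.6 rad).
It fails at once if the grease jar is pushed more than 40 mm from its place or tipped over (distance of grease_jar from where it was at the start of the episode above 0.04 m or angle between grease_jar's own z axis and vertical above 0.6 rad).
Of nut0, nut1, nut2, nut3, nut4, nut5, nut6 only 5 to 7 are there at a start; the rules pass over those that are not, and their reading is None.
Of bearing0, bearing1, bearing2, bearing3, bearing4 only 4 to 5 are there at a start; the rules pass over those that are not, and their reading is None.
At some moment in a run one of bearing0, bearing1, bearing2, bearing3, bearing4 may be knocked a few centimetres aside while the robot is not near it.
It also fails if it takes over 184 s, if anything falls off the work surface, if the arm or the gripper's body presses on something with over 40 N, if the wrist force passes 120 N, or if a joint passes its speed limit or range.

ROBOT

A 7-joint arm with a two-finger parallel gripper is mounted at the origin on the work surface. World frame = base frame: x ahead of the robot, y to its left, z up, the work surface at z = 0. Lengths are in m, angles in rad, forces in N, time in s.
With the tool pointing down it reaches from about 0.425 to 0.875 m from the base axis. Payload 8.4 kg.
Tool frame: the origin (TCP) lies at the very end of the fingers, on their centre line; the grasp point (between the pads) lies 19 mm behind it; z points along the fingers, y is the line along which they close (so a half turn about z gives the same grasp; the last joint's range is limited). The gripper opens to 85 mm and grips with 20 to 120 N. Pads are 22 mm wide; open, the fingers measure 114 mm over their backs; the gripper's body (76 mm by 85 mm) begins 54 mm behind the grasp point. The pads swing forward as they close: fully open they stand 13 mm farther back than shut.
Start: joints at [1.135, 0.333, 0.04, 1.465, -0.013, 1.343, -0.059], TCP at [0.215, -0.613, 0.21] pointing down, gripper open.
Joint ranges: [-2.58, 2.58], [-0.38, 2.09], [-1.3, 1.39], [0.25, 2.4], [-1.5, 4.64], [0.08, 2.09], [-2.65, 2.65]. Speed limits (rad/s): [2.22, 2.22, 2.79, 2.79, 3.14, 3.14, 3.14].

INTERFACE

Orientations are given as a unit quaternion [w, x, y, z].
In Python, from station import * gives the robot as it stands.
- The arm moves only by the tool arm_command, never from a script. Its arguments are lists of equal length, an entry for each row: "delta_pos": the shift along the tool's x, y, z in m, a list of three; "rot": the turn, a rotation vector about the tool's x, y, z in rad, a list of three; "claw": the opening, from -1 (shut) to 1 (fully open). A call has 1 to 10 rows; each row shifts and turns the commanded pose from where the row before left it, along the tool's axes as they then stand; what a row does not reach is not made up. A row lasts 1/12 s, in which the tool goes at most 41.7 mm and 7.16 degrees, less where a joint would pass 70% of its speed; a pose out of reach is approached as far as the arm can. A call with a gripper value outside its range is refused whole. The fingers move at their own pace and stop on an object; "force" is the grip in N (left out, the last holds). Time passes only in rows, so rows that do not move let the fingers close. It gives the time, the measured TCP pose, the force, the opening and the grip force at its end, in the units of the state.
- read_state(): the state, without advancing time (a new reading comes with each control period).
- camera(name): name is "side" or "top"; returns a dict with "img" (400x640x3 uint8, red, green, blue), "fx", "fy", "cx", "cy" (pixels), "rvec" (rotation vector, rad) and "tvec" (3), from world to camera coordinates, as OpenCV has them. Camera axes: x right, y down, z forward; pixel columns grow to the right and rows downward; lengths in m; the calibration is good to about 2 mm. A picture is of the moment at which its call begins. There is no depth.
- hand_in(): hands the job in; it is judged then, once.
The state is a dict: "time_s": time; "joints": joint angles; "qd": joint speeds; "joint_torque": joint torques, N m; "tool_pos": TCP position; "tcp_rot": TCP orientation; "wrist_force": force on the tool from outside, world axes, zero at the start; "moment": the same for the moment, N m; "opening": finger opening in m; "finger_force": force on a finger pad.
Only numpy, scipy, OpenCV 4.12 (cv2) and the standard library are available. Lean on these libraries where they do the work, as an engineer would, in place of code of your own. Each camera call takes 0.05 s, during which the arm holds its last target. There are 200 camera calls.

## Working session

There is one attempt and no reset: what is moved stays moved. The work goes in short steps, Python scripts to look and compute and a tool call to move; the robot and the scene stay as the last step left them, time stands still between calls to the robot, and variables do not carry over. Pictures are saved under pics/ and viewed, at most 18 in all, crops included, and the job is handed in when it is done.

Besides the shell and the picture viewer there is one more tool, called after "Request:" by a JSON object that holds its "op" and its "data". arm_command: Moves the arm, as the interface text tells. Its arguments: {"type":"object","properties":{"delta_pos":{"type":"array"},"rot":{"type":"array"},"claw":{"type":"array"},"force":{"type":"number"}},"required":["delta_pos","rot","claw"]}

```bash
mkdir -p pics; ls
cat > h.py <<'E'
from station import *
import numpy as np, cv2
def cam(n,save=None):
    c=camera(n)
    if save: cv2.imwrite('pics/'+save+'.png',cv2.cvtColor(c['img'],cv2.COLOR_RGB2BGR))
    return c
def ray(c,px,z):
    R,_=cv2.Rodrigues(np.array(c['rvec'],float)); t=np.array(c['tvec'],float).ravel()
    o=-R.T@t; d=R.T@np.array([(px[0]-c['cx'])/c['fx'],(px[1]-c['cy'])/c['fy'],1.])
    return o+d*(z-o[2])/d[2]
def proj(c,p):
    K=np.array([[c['fx'],0,c['cx']],[0,c['fy'],c['cy']],[0,0,1.]])
    return cv2.projectPoints(np.array(p,float).reshape(-1,1,3),np.array(c['rvec'],float),np.array(c['tvec'],float),K,None)[0].reshape(-1,2)
E
python3 - <<'E'
from h import *
for n in('top','side'):
    c=cam(n,n+'0'); R,_=cv2.Rodrigues(np.array(c['rvec'])); print(n,c['fx'],c['cx'],c['cy'],(-R.T@np.array(c['tvec']).ravel()).round(3),R.round(2).tolist())
s=read_state();print(s['tool_pos'],s['tcp_rot'],s['opening'],s['time_s'])
E
```

```text
pics
top 441.9958949163936 317.20261877275016 192.59648892539573 [0.171 0.004 1.241] [[0.08, -1.0, 0.0], [-0.98, -0.08, -0.21], [0.21, 0.01, -0.98]]
side 402.3085776835345 323.3632027285115 204.58964265857784 [0.411 0.753 0.546] [[-1.0, -0.05, 0.01], [-0.03, 0.51, -0.86], [0.03, -0.86, -0.51]]
[ 0.21462755 -0.6130895   0.20931684] [-6.98934306e-04  9.85858053e-01  1.67580972e-01 -1.71595058e-04] 0.08581850223634471 0.1
```

View pics/top0.png

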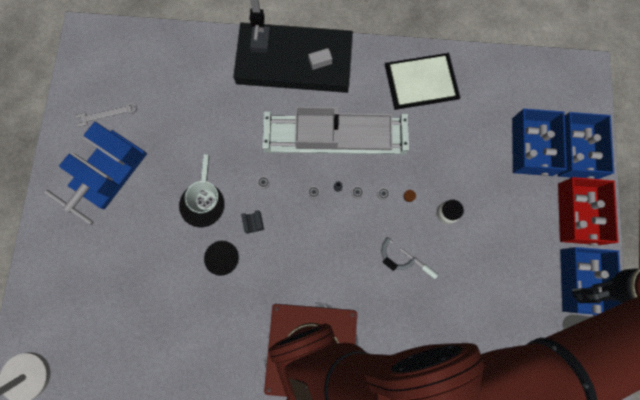

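View pics/side0.png

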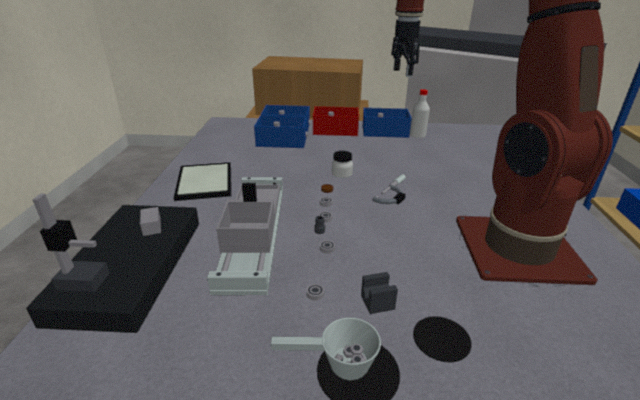

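The top view shows the cup at (201,200) with its handle pointing away, and the large mat under it. There are four bearings, at (264,182), (314,192), (357,192) and (383,194). The brown look-alike is at (409,196), the socket at (338,187) and the jar at (452,210). The bin is at (316,128), the tab at (336,122) and the tray at (363,132).

Run:
```python
from h import *
c=cam('top'); im=c['img']
crop=im[95:235,170:420]; cv2.imwrite('pics/crop0.png',cv2.cvtColor(cv2.resize(crop,None,fx=3.2,fy=3.2,interpolation=cv2.INTER_CUBIC),cv2.COLOR_RGB2BGR))
# bearings: deviation from local bench brightness
g=cv2.cvtColor(im,cv2.COLOR_RGB2GRAY).astype(np.float32)
bg=cv2.medianBlur(im,31); d=np.abs(im.astype(int)-bg).sum(2)
for (u,v) in [(264,182),(314,192),(357,192),(383,194),(409,196),(338,187)]:
    w=d[v-10:v+11,u-10:u+11]; m=(w>40).astype(float); ys,xs=np.nonzero(m)
    p=(u-10+(xs.min()+xs.max())/2,v-10+(ys.min()+ys.max())/2); q=(u-10+xs.mean(),v-10+ys.mean())
    print((u,v),len(xs),np.round(q,1),ray(c,p,.008).round(4),ray(c,q,.008).round(4))
hsv=cv2.cvtColor(im,cv2.COLOR_RGB2HSV)
# black mat
m=(hsv[...,2]<60).astype(np.uint8); n,l,s,ce=cv2.connectedComponentsWithStats(m)
for i in range(1,n):
    if s[i,4]>30: print('dark',s[i],ce[i].round(1),ray(c,ce[i],.004).round(3))
# bright: cup, slideway
print('vals',im[185,203],im[165,206],im[150,330],im[130,315],im[132,365])
m=((im[...,1].astype(int)-im[...,0]>3)&(hsv[...,2]>130)).astype(np.uint8); n,l,s,ce=cv2.connectedComponentsWithStats(m)
for i in range(1,n):
    if s[i,4]>60: print('greenish',s[i],ce[i].round(1))
```

```text
(264, 182) 92 [263.4 182. ] [0.449 0.174 0.008] [0.449  0.1744 0.008 ]
(314, 192) 85 [313.3 191.6] [0.4326 0.029  0.008 ] [0.4322 0.0295 0.008 ]
(357, 192) 91 [357.1 191.9] [ 0.441  -0.0949  0.008 ] [ 0.4413 -0.0952  0.008 ]
(383, 194) 94 [382.9 193.5] [ 0.4424 -0.1677  0.008 ] [ 0.4423 -0.1687  0.008 ]
(409, 196) 153 [409.1 195.5] [ 0.4425 -0.2433  0.008 ] [ 0.4425 -0.2437  0.008 ]
(338, 187) 95 [337.6 186.1] [ 0.4541 -0.0382  0.008 ] [ 0.4537 -0.0385  0.008 ]
dark [ 234    9  119   83 6591] [291.5  56.7] [0.848 0.13  0.004]
dark [385  53  75  56 654] [420.1  85. ] [ 0.787 -0.266  0.004]
dark [513 111  11  61 552] [517.6 141.5] [ 0.631 -0.557  0.004]
dark [334 115   5  15  57] [335.6 121.6] [ 0.65  -0.019  0.004]
dark [551 114  13  53 505] [557.5 141.6] [ 0.64  -0.674  0.004]
dark [559 114  12  61 220] [567.4 145.2] [ 0.631 -0.703  0.004]
dark [595 118  17  53 604] [603.6 145. ] [ 0.64  -0.809  0.004]
dark [559 177  15  64 725] [565.6 210.2] [ 0.436 -0.69   0.004]
dark [335 182   6   9  46] [337.6 186.2] [ 0.455 -0.039  0.004]
dark [599 184  17  56 629] [607.2 212.1] [ 0.44  -0.808  0.004]
dark [179 190  45  37 702] [201.3 213.1] [0.346 0.34  0.004]
dark [442 200  22  20 335] [452.3 209.3] [ 0.413 -0.368  0.004]
dark [243 212  20  21 294] [252.6 222.2] [0.332 0.193 0.004]
dark [204 241  35  34 916] [220.9 257.7] [0.226 0.27  0.004]
dark [  269   248   371   152 16762] [472.5 346.7] [ 0.045 -0.428  0.004]
dark [383 257  15  13 100] [389.7 263.4] [ 0.247 -0.198  0.004]
dark [270 349  25   9  45] [280.5 353.9] [-0.013  0.081  0.004]
vals [150 161 156] [161 172 166] [171 183 176] [141 137 139] [139 137 139]
greenish [ 391   56   64   48 2271] [422.   79.7]
greenish [ 261  111  149   44 1711] [318.  139.2]
greenish [271 115  25   5  93] [284.1 117.2]
greenish [391 124   9  20 161] [395.3 133.8]
greenish [186 153  32  58 605] [204.  185.8]
greenish [421 265  18  14 115] [429.4 271.8]
```

View pics/crop0.png

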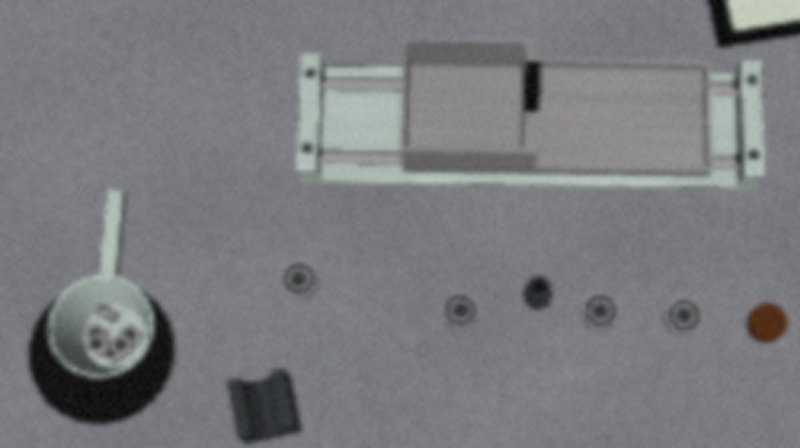

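Run:
```python
from h import *
c=cam('top')
P=lambda u,v,z: ray(c,(170+(u+.5)/3.2-.5,95+(v+.5)/3.2-.5),z).round(4)
B=[P(310,72,.044),P(307,147,.044),P(752,79,.044),P(753,154,.044)]
for b in B: print('screw',b)
L=(B[0]+B[1])/2;Rr=(B[2]+B[3])/2; d=L-Rr; print('dist',np.linalg.norm(d),'yaw of rail y axis off world y',np.degrees(np.arctan2(-d[0],d[1])), 'centre',(L+Rr)/2)
print('block outer', P(298,170,.044),P(764,176,.044),P(300,54,.044),P(764,60,.044))
print('tab far top L/R',P(526,62,.133),P(540,62,.133),'near bottom',P(526,111,.09),P(540,111,.09))
print('bin rim far', P(404,67,.09),'near',P(404,172,.09),P(404,43,.09),P(526,43,.09),P(404,150,.09),P(536,150,.09),P(536,172,.09))
print('tray end',P(708,66,.046),P(706,175,.046))
print('cup rim c',P(102,326,.059),'L/R',P(47,328,.059),P(156,328,.059),'top/bot',P(102,275,.059),P(102,380,.059))
print('handle tip',P(115,190,.056),'base',P(108,270,.056))
print('mat L R bot',P(30,352,.004),P(174,352,.004),P(102,423,.004))
s=cam('side')
for n,p in [('cup',(351,335)),('handle tip',(272,342)),('handle mid',(297,342))]: print(n,ray(s,p,.056).round(3))
```

```text
screw [0.6317 0.18   0.044 ]
screw [0.5614 0.1755 0.044 ]
screw [ 0.6568 -0.2158  0.044 ]
screw [ 0.5865 -0.2193  0.044 ]
dist 0.3960960742042263 yaw of rail y axis off world y 3.633179883193542 centre [ 0.6091 -0.0199  0.044 ]
block outer [0.5396 0.1813 0.044 ] [ 0.5669 -0.2297  0.044 ] [0.6481 0.1907 0.044 ] [ 0.6758 -0.2259  0.044 ]
tab far top L/R [ 0.6207 -0.0112  0.133 ] [ 0.6216 -0.0228  0.133 ] near bottom [ 0.5936 -0.0149  0.09  ] [ 0.5945 -0.0269  0.09  ]
bin rim far [0.6251 0.0929 0.09  ] near [0.5308 0.0846 0.09  ] [0.6471 0.0948 0.09  ] [ 0.6555 -0.0106  0.09  ] [0.5503 0.0863 0.09  ] [ 0.5593 -0.0259  0.09  ] [ 0.5398 -0.0272  0.09  ]
tray end [ 0.6652 -0.1755  0.046 ] [ 0.563  -0.1782  0.046 ]
cup rim c [0.3837 0.331  0.059 ] L/R [0.3783 0.3774 0.059 ] [0.3856 0.285  0.059 ] top/bot [0.428  0.3369 0.059 ] [0.3375 0.3249 0.059 ]
handle tip [0.5051 0.3365 0.056 ] base [0.4334 0.3332 0.056 ]
mat L R bot [0.3652 0.4067 0.004 ] [0.3752 0.2795 0.004 ] [0.3073 0.3348 0.004 ]
cup [0.382 0.32  0.056]
handle tip [0.501 0.34  0.056]
handle mid [0.464 0.338 0.056]
```

Request:
{"op": "arm_command", "data": {"delta_pos": [[0.0363, -0.0193, -0.008], [0.0363, -0.0193, -0.008], [0.0363, -0.0193, -0.008], [0.0363, -0.0193, -0.008], [0.0363, -0.0193, -0.008], [0.0363, -0.0193, -0.008], [0.0363, -0.0193, -0.008], [0.0363, -0.0193, -0.008], [0.0363, -0.0193, -0.008], [0.0363, -0.0193, -0.008]], "rot": [[0, 0, 0], [0, 0, 0], [0, 0, 0], [0, 0, 0], [0, 0, 0], [0, 0, 0], [0, 0, 0], [0, 0, 0], [0, 0, 0], [0, 0, 0]], "claw": [1, 1, 1, 1, 1, 1, 1, 1, 1, 1]}}

```text
time_s: 1.08
tool_pos: [0.4931, -0.3112, 0.2903]
tcp_rot: [0.0, 0.986, 0.167, 0.0]
wrist_force: [0.6, 0.3, -0.0]
opening: 0.0853
finger_force: 0.0
```

Request:
{"op": "arm_command", "data": {"delta_pos": [[0.0363, -0.0193, 0], [0.0363, -0.0193, 0], [0.0096, -0.0376, 0], [0.0096, -0.0376, 0], [0.0096, -0.0376, 0], [0.0096, -0.0376, 0], [0.0096, -0.0376, 0], [0.0096, -0.0376, 0], [0.0096, -0.0376, 0], [0.0096, -0.0376, 0]], "rot": [[0, 0, 0], [0, 0, 0], [0, 0, 0], [0, 0, 0], [0, 0, 0], [0, 0, 0], [0, 0, 0], [0, 0, 0], [0, 0, 0], [0, 0, 0]], "claw": [1, 1, 1, 1, 1, 1, 1, 1, 1, 1]}}

```text
time_s: 1.92
tool_pos: [0.5204, 0.0585, 0.2899]
tcp_rot: [0.0, 0.986, 0.168, 0.0]
wrist_force: [2.0, -1.1, 0.6]
opening: 0.0856
finger_force: 0.0
```

Request:
{"op": "arm_command", "data": {"delta_pos": [[0.0096, -0.0376, 0], [0.0096, -0.0376, 0], [0.0096, -0.0376, 0], [0.0096, -0.0376, 0], [0.0096, -0.0376, 0], [0.0096, -0.0376, 0], [0.0096, -0.0376, 0], [0, 0, 0], [0, 0, 0], [0, 0, 0]], "rot": [[0, 0, 0], [0, 0, 0], [0, 0, 0], [0, 0, 0], [0, 0, 0], [0, 0, 0], [0, 0, 0], [0, 0, -0.124], [0, 0, -0.124], [0, 0, -0.124]], "claw": [1, 1, 1, 1, 1, 1, 1, 1, 1, 1]}}

```text
time_s: 2.75
tool_pos: [0.4969, 0.3285, 0.2894]
tcp_rot: [-0.0, 0.936, 0.351, -0.0]
wrist_force: [-0.1, 0.2, -0.2]
opening: 0.085
finger_force: 0.0
```

```bash
cat >> h.py <<'E'
from scipy.spatial.transform import Rotation as Ro
def st():
    s=read_state(); q=s['tcp_rot']; R=Ro.from_quat([q[1],q[2],q[3],q[0]])
    np.set_printoptions(suppress=True,precision=4)
    print('t',round(s['time_s'],2),'p',np.array(s['tool_pos']),'j',np.array(s['joints']),'F',np.array(s['wrist_force']).round(1),'op',round(s['opening'],4)); print('R cols x,y,z',R.as_matrix().T.tolist() and R.as_matrix().T.round(3).tolist())
    return np.array(s['tool_pos']),R
def go(p,yx=None):
    """tool-frame shift to p; yx=wanted world azimuth(deg) of tool x with tool down; shift given for after the turn"""
    q,R=st()
    T=R
    if yx is not None:
        a=np.radians(yx); x=np.array([np.cos(a),np.sin(a),0]); z=np.array([0,0,-1.]); T=Ro.from_matrix(np.column_stack([x,np.cross(z,x),z]))
        print('turn rotvec(tool)',(R.inv()*T).as_rotvec().round(4))
    print('shift after turn',T.inv().apply(np.array(p)-q).round(4),'before',R.inv().apply(np.array(p)-q).round(4))
E
python3 -c "
from h import *
go([.471,.335,.30],182.6)"
```

```text
t 2.75 p [0.4969 0.3285 0.2894] j [-0.0579  0.2722 -0.743   1.4463  0.1829  1.4943 -1.6504] F [-0.1  0.2 -0.2] op 0.085
R cols x,y,z [[0.754, 0.657, -0.0], [0.657, -0.754, -0.0], [-0.001, 0.0, -1.0]]
turn rotvec(tool) [-0.0008 -0.0004 -2.4702]
shift after turn [ 0.0256  0.0077 -0.0106] before [-0.0153 -0.022  -0.0106]
```

Request:
{"op": "arm_command", "data": {"delta_pos": [[0, 0, 0], [0, 0, 0], [0, 0, 0], [0, 0, 0], [0, 0, 0], [0, 0, 0], [0, 0, 0], [0, 0, 0], [0, 0, 0], [0, 0, 0]], "rot": [[0, 0, -0.1235], [0, 0, -0.1235], [0, 0, -0.1235], [0, 0, -0.1235], [0, 0, -0.1235], [0, 0, -0.1235], [0, 0, -0.1235], [0, 0, -0.1235], [0, 0, -0.1235], [0, 0, -0.1235]], "claw": [1, 1, 1, 1, 1, 1, 1, 1, 1, 1]}}

```text
time_s: 3.58
tool_pos: [0.4975, 0.3273, 0.2896]
tcp_rot: [-0.0, 0.561, 0.828, -0.0]
wrist_force: [-0.0, -0.2, 0.8]
opening: 0.0854
finger_force: 0.0
```

Request:
{"op": "arm_command", "data": {"delta_pos": [[0, 0, 0], [0, 0, 0], [0, 0, 0], [0, 0, 0], [0, 0, 0], [0, 0, 0], [0, 0, 0], [0, 0, 0], [0, 0, 0], [0, 0, 0]], "rot": [[0, 0, -0.1235], [0, 0, -0.1235], [0, 0, -0.1235], [0, 0, -0.1235], [0, 0, -0.1235], [0, 0, -0.1235], [0, 0, -0.1235], [0, 0, -0.1235], [0, 0, -0.1235], [0, 0, -0.1235]], "claw": [1, 1, 1, 1, 1, 1, 1, 1, 1, 1]}}

```text
time_s: 4.42
tool_pos: [0.4975, 0.3272, 0.2897]
tcp_rot: [-0.0, -0.022, 1.0, -0.0]
wrist_force: [0.8, -0.2, 0.3]
opening: 0.0854
finger_force: 0.0
```

```bash
python3 -c "
from h import *
go([.471,.335,.12],182.6)
c=cam('top'); im=c['img'][130:240,160:280]; cv2.imwrite('pics/a.png',cv2.cvtColor(cv2.resize(im,None,fx=5,fy=5,interpolation=2),4))"
```

```text
t 4.42 p [0.4975 0.3272 0.2897] j [ 0.2112  0.3951 -1.1525  1.4353  0.3596  1.5407  0.6917] F [ 0.8 -0.2  0.3] op 0.0854
R cols x,y,z [[-0.999, -0.043, 0.0], [-0.043, 0.999, -0.0], [-0.0, -0.0, -1.0]]
turn rotvec(tool) [-0.0002 -0.     -0.0024]
shift after turn [0.0261 0.009  0.1697] before [0.0262 0.0089 0.1697]
```

View pics/a.png

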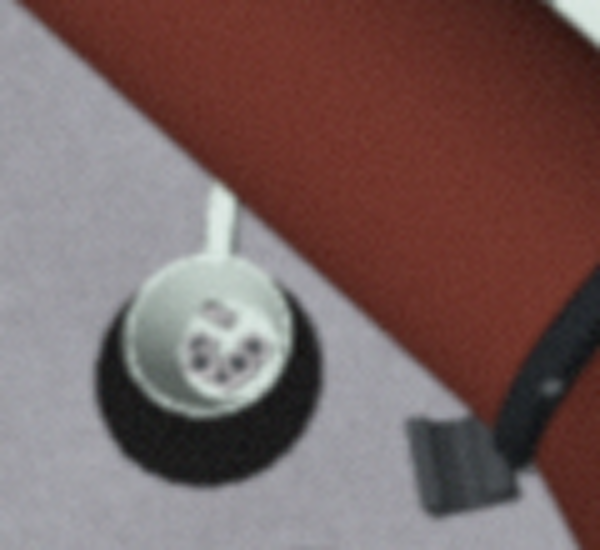

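The cup, mat and handle agree with the calculation. The handle is clear to grip, so I'm going down onto it.

Request:
{"op": "arm_command", "data": {"delta_pos": [[0.013, 0.0045, 0.02], [0.013, 0.0045, 0.02], [0, 0, 0.035], [0, 0, 0.035], [0, 0, 0.035], [0, 0, 0.035], [0, 0, 0.03], [0, 0, 0.03], [0, 0, 0.02], [0, 0, 0]], "rot": [[0, 0, 0], [0, 0, 0], [0, 0, 0], [0, 0, 0], [0, 0, 0], [0, 0, 0], [0, 0, 0], [0, 0, 0], [0, 0, 0], [0, 0, 0]], "claw": [1, 1, 1, 1, 1, 1, 1, 1, 1, 1]}}

```text
time_s: 5.3
tool_pos: [0.4691, 0.3332, 0.0255]
tcp_rot: [-0.003, -0.017, 1.0, -0.002]
wrist_force: [-0.6, -0.3, -0.5]
opening: 0.0852
finger_force: 0.0
```

Request:
{"op": "arm_command", "data": {"delta_pos": [[0, 0, 0], [0, 0, 0], [0, 0, 0], [0, 0, 0], [0, 0, 0], [0, 0, 0], [0, 0, 0], [0, 0, 0], [0, 0, 0], [0, 0, 0]], "rot": [[0, 0, 0], [0, 0, 0], [0, 0, 0], [0, 0, 0], [0, 0, 0], [0, 0, 0], [0, 0, 0], [0, 0, 0], [0, 0, 0], [0, 0, 0]], "claw": [0, -0.2, -0.4, -0.6, -0.8, -1, -1, -1, -1, -1], "force": 80}}

```text
time_s: 6.13
tool_pos: [0.472, 0.3356, 0.0302]
tcp_rot: [0.001, -0.018, 1.0, 0.0]
wrist_force: [2.7, -0.5, 5.3]
opening: 0.0105
finger_force: 78.5
```

```bash
python3 -c "
from h import *
st()"
```

```text
t 6.13 p [0.472  0.3356 0.0302] j [ 0.1091  0.5718 -1.0218  1.7952  0.5487  1.089   0.4994] F [ 2.7 -0.5  5.3] op 0.0105
R cols x,y,z [[-0.999, -0.037, -0.001], [-0.037, 0.999, 0.0], [0.001, 0.0, -1.0]]
```

Request:
{"op": "arm_command", "data": {"delta_pos": [[0, 0, -0.01], [0, 0, -0.02], [0, 0, -0.03], [0, 0, -0.03], [0, 0, -0.03], [0, 0, -0.03], [0, 0, -0.03], [0, 0, -0.03], [0, 0, -0.02], [0, 0, 0]], "rot": [[0, 0, 0], [0, 0, 0], [0, 0, 0], [0, 0, 0], [0, 0, 0], [0, 0, 0], [0, 0, 0], [0, 0, 0], [0, 0, 0], [0, 0, 0]], "claw": [-1, -1, -1, -1, -1, -1, -1, -1, -1, -1]}}

```text
time_s: 6.97
tool_pos: [0.4712, 0.337, 0.2638]
tcp_rot: [0.002, -0.019, 1.0, 0.001]
wrist_force: [0.3, 0.8, -3.4]
opening: 0.0102
finger_force: 78.7
```

```bash
python3 -c "
from h import *
st(); c=cam('side'); im=c['img'][130:400,180:480]; cv2.imwrite('pics/b.png',cv2.cvtColor(cv2.resize(im,None,fx=2,fy=2,interpolation=2),4))"
```

```text
t 6.97 p [0.4712 0.337  0.2638] j [ 0.2242  0.3654 -1.1708  1.5218  0.338   1.4733  0.6547] F [ 0.3  0.8 -3.4] op 0.0102
R cols x,y,z [[-0.999, -0.038, -0.003], [-0.038, 0.999, 0.003], [0.003, 0.003, -1.0]]
```

View pics/b.png

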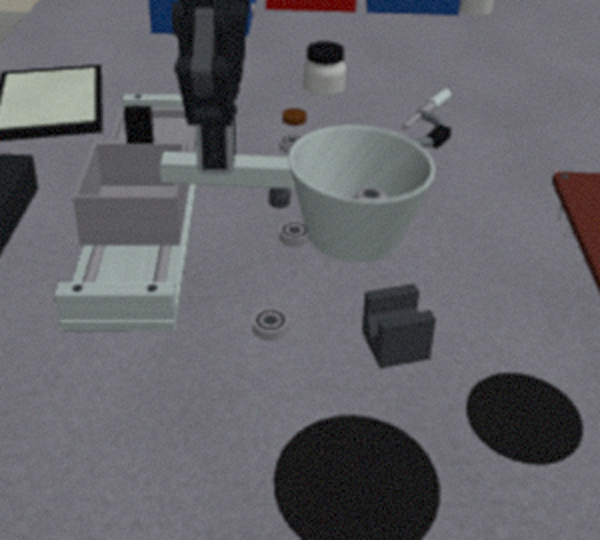

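The cup is held level by its handle (crop ≈360,190), and the large mat is bare at crop (357,485). Next I move it over to the bin.

Request:
{"op": "arm_command", "data": {"delta_pos": [[-0.01, -0.012, 0], [-0.0176, -0.0237, 0], [-0.0176, -0.0237, 0], [-0.0176, -0.0237, 0], [-0.0176, -0.0237, 0], [-0.0176, -0.0237, 0], [-0.0176, -0.0237, 0], [-0.0176, -0.0237, 0], [-0.0176, -0.0237, 0], [-0.0176, -0.0237, 0]], "rot": [[0, 0, 0], [0, 0, 0], [0, 0, 0], [0, 0, 0], [0, 0, 0], [0, 0, 0], [0, 0, 0], [0, 0, 0], [0, 0, 0], [0, 0, 0]], "claw": [-1, -1, -1, -1, -1, -1, -1, -1, -1, -1]}}

```text
time_s: 7.85
tool_pos: [0.6475, 0.1151, 0.2572]
tcp_rot: [-0.002, -0.019, 1.0, -0.0]
wrist_force: [0.6, 0.4, -2.7]
opening: 0.0104
finger_force: 78.6
```

Request:
{"op": "arm_command", "data": {"delta_pos": [[-0.0176, -0.0237, 0], [-0.0176, -0.0237, 0], [-0.009, -0.01, 0], [0, 0, 0], [0, 0, 0], [0, 0, 0]], "rot": [[0, 0, 0], [0, 0, 0], [0, 0, 0], [0, 0, 0], [0.08, 0, 0], [0.08, 0, 0]], "claw": [-1, -1, -1, -1, -1, -1]}}

```text
time_s: 8.35
tool_pos: [0.6938, 0.059, 0.2578]
tcp_rot: [0.0, -0.017, 0.997, -0.081]
wrist_force: [-1.6, 1.4, -4.2]
opening: 0.0102
finger_force: 78.7
```

```bash
python3 -c "
from h import *
p,R=st(); go([.694,.06,.26])
c=cam('top'); im=c['img']
m=(cv2.cvtColor(im,7)<60).astype(np.uint8)[170:250,165:235]; k=cv2.connectedComponentsWithStats(m)
for s,ce in zip(k[2][1:],k[3][1:]):
  if s[4]>200: print('mat',s,ray(c,ce+[165,170],.004))
"
```

```text
t 8.35 p [0.6938 0.059  0.2578] j [ 0.3471  0.5942 -0.9563  1.2089  0.6178  1.6405  1.0867] F [-1.6  1.4 -4.2] op 0.0102
R cols x,y,z [[-0.999, -0.034, 0.002], [-0.034, 0.986, -0.162], [0.003, -0.162, -0.987]]
t 8.35 p [0.6938 0.059  0.2578] j [ 0.3471  0.5942 -0.9563  1.2089  0.6178  1.6405  1.0867] F [-1.6  1.4 -4.2] op 0.0102
R cols x,y,z [[-0.999, -0.034, 0.002], [-0.034, 0.986, -0.162], [0.003, -0.162, -0.987]]
shift after turn [-0.0002  0.0006 -0.0023] before [-0.0002  0.0006 -0.0023]
mat [  15   13   44   44 1507] [0.3701 0.3437 0.004 ]
```

Request:
{"op": "arm_command", "data": {"delta_pos": [[0, 0, 0], [0, 0, 0], [0, 0, 0], [0, 0, 0]], "rot": [[0.1, 0, 0], [0.1, 0, 0], [0.1, 0, 0], [0, 0, 0]], "claw": [-1, -1, -1, -1]}}

```text
time_s: 8.73
tool_pos: [0.6915, 0.0678, 0.2561]
tcp_rot: [0.003, -0.024, 0.973, -0.229]
wrist_force: [-0.8, 2.9, -5.5]
opening: 0.0102
finger_force: 79.0
```

```bash
python3 -c "
from h import *
p,R=st()"
```

```text
t 8.73 p [0.6915 0.0678 0.2561] j [ 0.1169  0.6257 -0.8545  1.2005  0.8353  1.7752  0.9826] F [-0.8  2.9 -5.5] op 0.0102
R cols x,y,z [[-0.999, -0.049, 0.006], [-0.046, 0.894, -0.445], [0.016, -0.445, -0.895]]
```

Request:
{"op": "arm_command", "data": {"delta_pos": [[0, -0.005, 0], [0, -0.005, 0], [0, -0.005, 0], [0, -0.005, 0], [0, -0.005, 0], [0, 0, 0]], "rot": [[0.1, 0, 0], [0.1, 0, 0], [0.1, 0, 0], [0.1, 0, 0], [0.1, 0, 0], [0, 0, 0]], "claw": [-1, -1, -1, -1, -1, -1]}}

```text
time_s: 9.23
tool_pos: [0.6934, 0.0442, 0.2696]
tcp_rot: [0.006, -0.022, 0.886, -0.463]
wrist_force: [0.1, 1.4, -5.2]
opening: 0.0102
finger_force: 79.4
```

```bash
python3 -c "
from h import *
p,R=st()"
```

```text
t 9.23 p [0.6934 0.0442 0.2696] j [-0.1514  0.7332 -0.6703  1.2027  1.1622  2.0031  0.9146] F [ 0.1  1.4 -5.2] op 0.0102
R cols x,y,z [[-0.999, -0.044, 0.01], [-0.033, 0.571, -0.82], [0.031, -0.82, -0.572]]
```

Request:
{"op": "arm_command", "data": {"delta_pos": [[0, 0, 0], [0, 0, 0], [0, 0, 0], [0, 0, 0], [0, 0, 0], [0, 0, 0], [0, 0, 0]], "rot": [[0.001, -0.09, -0.063], [0.001, -0.09, -0.063], [0.001, -0.09, -0.063], [0.001, -0.09, -0.063], [0.001, -0.09, -0.063], [0.001, -0.09, -0.063], [0, 0, 0]], "claw": [-1, -1, -1, -1, -1, -1, -1]}}

```text
time_s: 9.82
tool_pos: [0.6919, 0.0398, 0.274]
tcp_rot: [0.158, -0.305, 0.832, -0.435]
wrist_force: [0.1, -0.2, -4.5]
opening: 0.0104
finger_force: 79.3
```

```bash
python3 -c "
from h import *
go([.688,.077,.235])"
```

```text
t 9.82 p [0.6919 0.0398 0.274 ] j [ 0.1124  0.3544 -0.8503  1.7673  1.2544  1.4333  1.1583] F [ 0.1 -0.2 -4.5] op 0.0104
R cols x,y,z [[-0.764, -0.645, 0.004], [-0.371, 0.434, -0.821], [0.528, -0.629, -0.571]]
shift after turn [-0.0212  0.0496 -0.0032] before [-0.0212  0.0496 -0.0032]
```

Request:
{"op": "arm_command", "data": {"delta_pos": [[-0.0053, 0.0124, -0.001], [-0.0053, 0.0124, -0.001], [-0.0053, 0.0124, -0.001], [-0.0053, 0.0124, 0], [0, 0, 0], [0, 0, 0], [0, 0, 0], [0, 0, 0], [0, 0, 0]], "rot": [[0, 0, 0], [0, 0, 0], [0, 0, 0], [0, 0, 0], [0.1, 0, 0], [0.1, 0, 0], [0.1, 0, 0], [0, 0, 0], [0, 0, 0]], "claw": [-1, -1, -1, -1, -1, -1, -1, -1, -1]}}

```text
time_s: 10.57
tool_pos: [0.691, 0.0809, 0.232]
tcp_rot: [0.2, -0.278, 0.758, -0.555]
wrist_force: [1.1, -0.1, -3.5]
opening: 0.0105
finger_force: 79.4
```

```bash
python3 -c "
from h import *
p,R=st(); z=R.apply([0,0,1]);x=-R.apply([1,0,0]); g=p-.019*z; print('grip',g,'cup',g-.089*x)
c=cam('side'); im=c['img'][100:340,130:430]; cv2.imwrite('pics/c.png',cv2.cvtColor(cv2.resize(im,None,fx=2.5,fy=2.5,interpolation=2),4))"
```

```text
t 10.57 p [0.691  0.0809 0.232 ] j [-0.1539  0.5621 -0.7334  1.8326  1.5447  1.6834  0.8406] F [ 1.1 -0.1 -3.5] op 0.0105
R cols x,y,z [[-0.765, -0.644, 0.006], [-0.201, 0.23, -0.952], [0.611, -0.73, -0.305]]
grip [0.6794 0.0948 0.2379] cup [0.6113 0.0375 0.2384]
```

View pics/c.png

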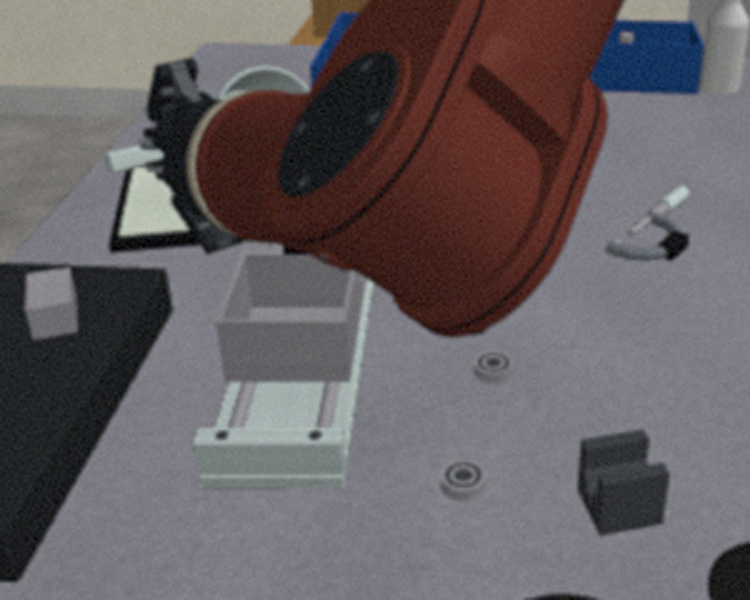

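Request:
{"op": "arm_command", "data": {"delta_pos": [[0, 0, 0], [0, 0, 0], [0, 0, 0], [0, 0, 0], [0, 0, 0], [0, 0, 0], [0, 0, 0], [0, 0, 0], [0, 0, 0], [0, 0, 0]], "rot": [[0.058, 0, 0], [0.058, 0, 0], [0.058, 0, 0], [0.058, 0, 0], [0.058, 0, 0], [0.058, 0, 0], [0.058, 0, 0], [0, 0, 0], [0, 0, 0], [0, 0, 0]], "claw": [-1, -1, -1, -1, -1, -1, -1, -1, -1, -1]}}

```text
time_s: 11.45
tool_pos: [0.6919, 0.0782, 0.2369]
tcp_rot: [-0.252, 0.228, -0.632, 0.697]
wrist_force: [-0.1, 0.5, -2.0]
opening: 0.0108
finger_force: 79.6
```

```bash
python3 -c "
from h import *
p,R=st(); z=R.apply([0,0,1]);x=-R.apply([1,0,0]); g=p-.019*z; print('grip',g,'cup',g-.089*x)
c=cam('top'); im=c['img'][40:240,190:450]; cv2.imwrite('pics/d.png',cv2.cvtColor(cv2.resize(im,None,fx=3,fy=3,interpolation=2),4))"
```

```text
t 11.45 p [0.6919 0.0782 0.2369] j [-0.3276  0.7719 -0.5414  1.8556  1.8095  1.9767  0.6339] F [-0.1  0.5 -2. ] op 0.0108
R cols x,y,z [[-0.768, -0.64, -0.001], [0.063, -0.075, -0.995], [0.637, -0.765, 0.098]]
grip [0.6798 0.0927 0.2351] cup [0.6115 0.0357 0.235 ]
```

View pics/d.png

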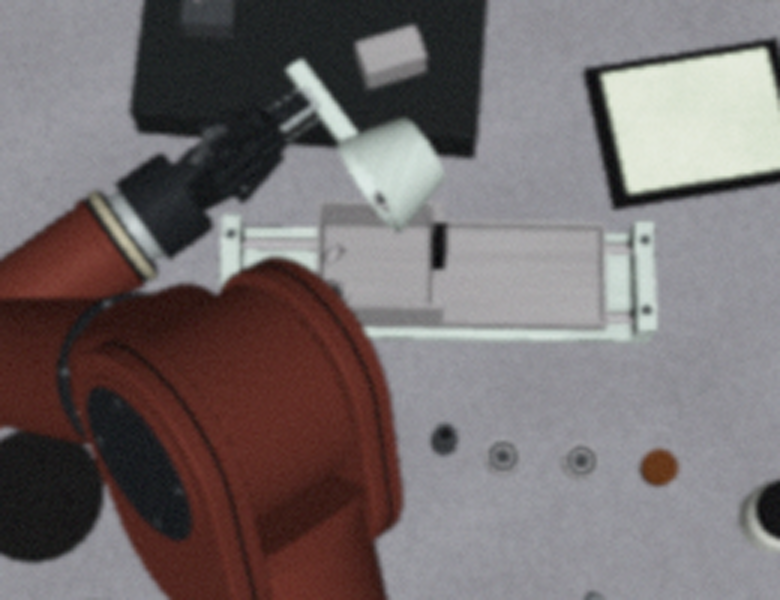

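Request:
{"op": "arm_command", "data": {"delta_pos": [[0, 0, 0], [0, 0, 0], [0, 0, 0], [0, 0, 0], [0, 0, 0], [0, 0, 0], [0, 0, 0], [0, 0, 0], [0, 0, 0], [0, 0, 0]], "rot": [[0.05, -0.08, 0.008], [0.06, -0.08, 0.008], [0.06, -0.08, 0.008], [0.06, 0, 0], [0.05, 0, 0], [-0.09, 0, 0], [0.09, 0, 0], [-0.09, 0, 0], [0.09, 0, 0], [0, 0, 0]], "claw": [-1, -1, -1, -1, -1, -1, -1, -1, -1, -1]}}

```text
time_s: 12.33
tool_pos: [0.6917, 0.0781, 0.2348]
tcp_rot: [-0.368, 0.261, -0.496, 0.742]
wrist_force: [-0.7, -0.5, -2.3]
opening: 0.0101
finger_force: 79.6
```

```bash
python3 -c "
from h import *
p,R=st(); z=R.apply([0,0,1]);x=-R.apply([1,0,0]); g=p-.019*z; print('grip',g,'cup',g-.089*x)
c=cam('top'); im=c['img'][70:170,270:370]; a=cv2.resize(im,None,fx=4,fy=4,interpolation=2)
c=cam('side'); im=c['img'][100:300,130:330]; b=cv2.resize(im,None,fx=2,fy=2,interpolation=2)
cv2.imwrite('pics/e.png',cv2.cvtColor(np.hstack([a,b]),4))"
```

```text
t 12.33 p [0.6917 0.0781 0.2348] j [-0.4302  0.8556 -0.3049  2.0239  2.0767  2.0475  0.4097] F [-0.7 -0.5 -2.3] op 0.0101
R cols x,y,z [[-0.593, -0.805, 0.022], [0.287, -0.236, -0.928], [0.752, -0.544, 0.371]]
grip [0.6774 0.0884 0.2278] cup [0.6246 0.0168 0.2297]
```

View pics/e.png

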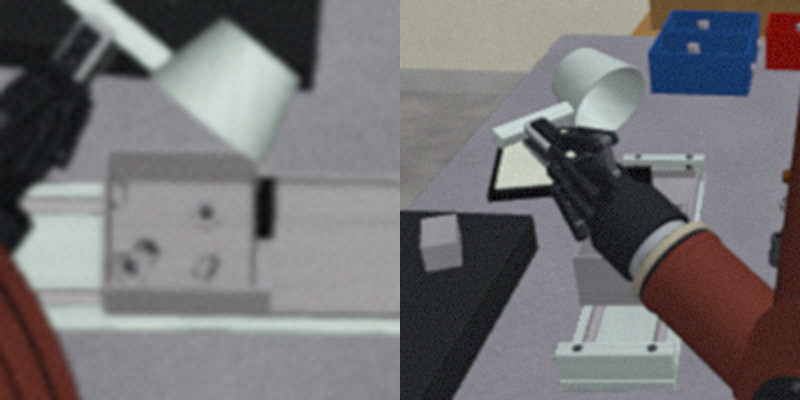

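The bin shows five nuts, and the tipped cup looks empty in the side view. I'll turn it back upright.

```bash
python3 -c "
from h import *
go([.66,.12,.27],182.6)"
```

```text
t 12.43 p [0.6917 0.0781 0.236 ] j [-0.4295  0.8514 -0.3069  2.025   2.0751  2.045   0.4121] F [-0.1  0.9 -2.4] op 0.0105
R cols x,y,z [[-0.594, -0.805, 0.021], [0.285, -0.235, -0.929], [0.753, -0.546, 0.369]]
turn rotvec(tool) [-1.8093  0.8467  0.603 ]
shift after turn [ 0.0297  0.0433 -0.034 ] before [-0.0142 -0.0504 -0.0342]
```

Request:
{"op": "arm_command", "data": {"delta_pos": [[-0.007, -0.025, -0.017], [-0.007, -0.025, -0.017], [0, 0, 0], [0, 0, 0], [0, 0, 0], [0, 0, 0], [0, 0, 0], [0, 0, 0], [0, 0, 0], [0, 0, 0]], "rot": [[0, 0, 0], [-0.0952, 0.0446, 0.0317], [-0.0952, 0.0446, 0.0317], [-0.0952, 0.0446, 0.0317], [-0.0952, 0.0446, 0.0317], [-0.0952, 0.0446, 0.0317], [-0.0952, 0.0446, 0.0317], [-0.0952, 0.0446, 0.0317], [-0.0952, 0.0446, 0.0317], [-0.0952, 0.0446, 0.0317]], "claw": [-1, -1, -1, -1, -1, -1, -1, -1, -1, -1]}}

```text
time_s: 13.27
tool_pos: [0.6592, 0.1218, 0.272]
tcp_rot: [0.224, -0.171, 0.85, -0.445]
wrist_force: [0.3, -0.5, -3.4]
opening: 0.0103
finger_force: 79.4
```

Request:
{"op": "arm_command", "data": {"delta_pos": [[0, 0, 0], [0, 0, 0], [0, 0, 0], [0, 0, 0], [0, 0, 0], [0, 0, 0], [0, 0, 0], [0, 0, 0], [0, 0, 0], [0, 0, 0]], "rot": [[-0.0952, 0.0446, 0.0317], [-0.0952, 0.0446, 0.0317], [-0.0952, 0.0446, 0.0317], [-0.0952, 0.0446, 0.0317], [-0.0952, 0.0446, 0.0317], [-0.0952, 0.0446, 0.0317], [-0.0952, 0.0446, 0.0317], [-0.0952, 0.0446, 0.0317], [-0.0952, 0.0446, 0.0317], [-0.0952, 0.0446, 0.0317]], "claw": [-1, -1, -1, -1, -1, -1, -1, -1, -1, -1]}}

```text
time_s: 14.1
tool_pos: [0.6599, 0.1207, 0.273]
tcp_rot: [0.002, -0.023, 1.0, 0.002]
wrist_force: [-0.1, 0.6, -3.3]
opening: 0.0101
finger_force: 79.2
```

```bash
python3 -c "
from h import *
go([.459,.348,.26],182.6)
c=cam('top'); im=c['img'][60:210,220:420]; a=cv2.resize(im,None,fx=4,fy=4,interpolation=2)
cv2.imwrite('pics/f.png',cv2.cvtColor(a,4))"
```

```text
t 14.1 p [0.6599 0.1207 0.273 ] j [ 0.3036  0.4627 -0.8081  1.2787  0.3276  1.5281  1.156 ] F [-0.1  0.6 -3.3] op 0.0101
R cols x,y,z [[-0.999, -0.047, -0.004], [-0.047, 0.999, 0.003], [0.004, 0.003, -1.0]]
turn rotvec(tool) [0.0031 0.0041 0.0016]
shift after turn [0.1904 0.2362 0.013 ] before [0.1901 0.2365 0.013 ]
```

View pics/f.png

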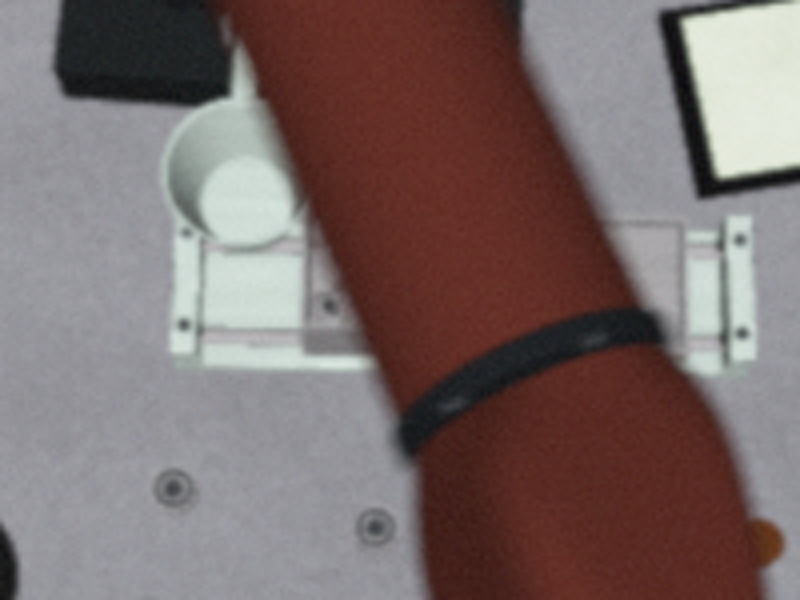

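The cup at crop (245,190) is empty. I'm taking it back to the mat.

Request:
{"op": "arm_command", "data": {"delta_pos": [[0.0238, 0.0296, 0], [0.0238, 0.0296, 0], [0.0238, 0.0296, 0], [0.0238, 0.0296, 0], [0.0238, 0.0296, 0], [0.0238, 0.0296, 0], [0.0238, 0.0296, 0], [0.0238, 0.0296, 0], [0, 0, 0], [0, 0, 0]], "rot": [[0.003, 0.004, 0.002], [0, 0, 0], [0, 0, 0], [0, 0, 0], [0, 0, 0], [0, 0, 0], [0, 0, 0], [0, 0, 0], [0, 0, 0], [0, 0, 0]], "claw": [-1, -1, -1, -1, -1, -1, -1, -1, -1, -1]}}

```text
time_s: 14.98
tool_pos: [0.4563, 0.3504, 0.2706]
tcp_rot: [0.0, -0.026, 1.0, -0.003]
wrist_force: [0.9, -0.5, -2.4]
opening: 0.0104
finger_force: 79.2
```

Request:
{"op": "arm_command", "data": {"delta_pos": [[0, 0, 0.03], [0, 0, 0.03], [0, 0, 0.03], [0, 0, 0.03], [0, 0, 0.03], [0, 0, 0.03], [0, 0, 0.02], [0, 0, 0.01], [0, 0, 0], [0, 0, 0]], "rot": [[0, 0, 0], [0, 0, 0], [0, 0, 0], [0, 0, 0], [0, 0, 0], [0, 0, 0], [0, 0, 0], [0, 0, 0], [0, 0, 0], [0, 0, 0]], "claw": [-1, -1, -1, -1, -1, -1, -1, -1, -1, -1]}}

```text
time_s: 15.82
tool_pos: [0.459, 0.3467, 0.0599]
tcp_rot: [-0.001, -0.022, 1.0, -0.002]
wrist_force: [0.8, -0.1, -1.5]
opening: 0.0102
finger_force: 79.2
```

```bash
python3 -c "
from h import *
go([.459,.348,.031],182.6)"
```

```text
t 15.82 p [0.459  0.3467 0.0599] j [-0.0167  0.456  -0.8738  1.7806  0.3915  1.0943  0.5891] F [ 0.8 -0.1 -1.5] op 0.0102
R cols x,y,z [[-0.999, -0.044, 0.003], [-0.044, 0.999, -0.005], [-0.002, -0.005, -1.0]]
turn rotvec(tool) [-0.0048 -0.0025 -0.0011]
shift after turn [-0.0001  0.0013  0.0289] before [-0.0002  0.0014  0.0289]
```

Request:
{"op": "arm_command", "data": {"delta_pos": [[0, 0.001, 0.012], [0, 0, 0.01], [0, 0, 0.005], [0, 0, 0.002], [0, 0, 0], [0, 0, 0]], "rot": [[0, 0, 0], [0, 0, 0], [0, 0, 0], [0, 0, 0], [0, 0, 0], [0, 0, 0]], "claw": [-1, -1, -1, -1, -1, -1]}}

```text
time_s: 16.32
tool_pos: [0.4583, 0.3479, 0.0303]
tcp_rot: [-0.002, -0.022, 1.0, -0.002]
wrist_force: [0.4, -1.1, 1.6]
opening: 0.0102
finger_force: 79.7
```

Request:
{"op": "arm_command", "data": {"delta_pos": [[0, 0, 0], [0, 0, 0], [0, 0, 0], [0, 0, 0], [0, 0, 0], [0, 0, 0], [0, 0, 0], [0, 0, 0]], "rot": [[0, 0, 0], [0, 0, 0], [0, 0, 0], [0, 0, 0], [0, 0, 0], [0, 0, 0], [0, 0, 0], [0, 0, 0]], "claw": [-0.6, -0.3, 0, 0.3, 0.6, 0.6, 0.6, 0.6]}}

```text
time_s: 16.98
tool_pos: [0.458, 0.3478, 0.0299]
tcp_rot: [-0.002, -0.022, 1.0, -0.002]
wrist_force: [0.1, 1.1, 0.4]
opening: 0.0682
finger_force: 0.0
```

Request:
{"op": "arm_command", "data": {"delta_pos": [[0, 0, -0.02], [0, 0, -0.03], [0, 0, -0.03], [0, 0, -0.03], [0, 0, -0.03], [0, 0, -0.02], [0, 0, 0]], "rot": [[0, 0, 0], [0, 0, 0], [0, 0, 0], [0, 0, 0], [0, 0, 0], [0, 0, 0], [0, 0, 0]], "claw": [0.6, 0.6, 0.6, 0.6, 0.6, 0.6, 0.6]}}

```text
time_s: 17.57
tool_pos: [0.4601, 0.3504, 0.1946]
tcp_rot: [0.001, -0.022, 1.0, -0.001]
wrist_force: [-0.2, 0.4, 0.5]
opening: 0.0683
finger_force: 0.0
```

```bash
python3 -c "
from h import *
go([.449,.1744,.15],190)
c=cam('top','t1');im=c['img']
a=cv2.resize(im[95:235,170:420],None,fx=3.2,fy=3.2,interpolation=2);cv2.imwrite('pics/g.png',cv2.cvtColor(a,4))"
```

```text
t 17.57 p [0.4601 0.3504 0.1946] j [ 0.0409  0.3281 -0.9374  1.6296  0.2737  1.3224  0.6763] F [-0.2  0.4  0.5] op 0.0683
R cols x,y,z [[-0.999, -0.045, -0.002], [-0.045, 0.999, -0.002], [0.002, -0.002, -1.0]]
turn rotvec(tool) [-0.0017  0.0016 -0.13  ]
shift after turn [ 0.0415 -0.1714  0.0446] before [ 0.019  -0.1753  0.0448]
```

View pics/g.png

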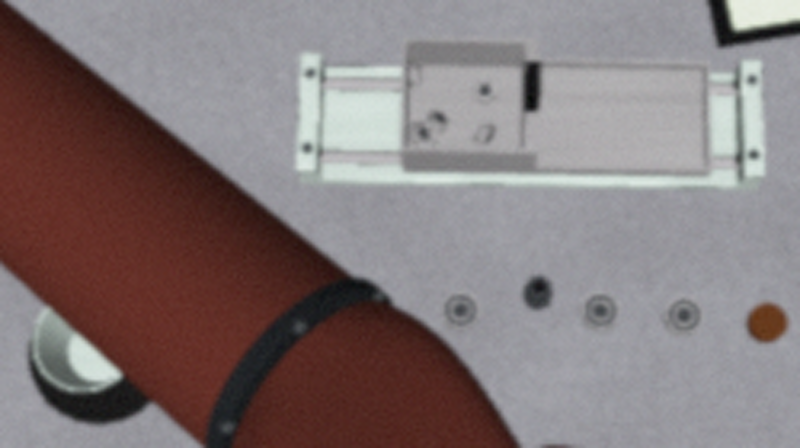

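The bin holds all five nuts and the cup is on its mat. The bearings have not moved, so I'll turn the gripper and go for the first one at (0.449, 0.174).

Request:
{"op": "arm_command", "data": {"delta_pos": [[0.004, -0.035, 0.01], [0.004, -0.035, 0.01], [0.004, -0.035, 0.01], [0.004, -0.035, 0.01], [0.003, -0.035, 0.005], [0, 0, 0], [0, 0, 0], [0, 0, 0], [0, 0, 0], [0, 0, 0]], "rot": [[0, 0, 0], [0, 0, 0], [0, 0, 0], [0, 0, 0], [0, 0, 0], [0, 0, 0.12], [0, 0, 0.12], [0, 0, 0.12], [0, 0, 0.12], [0, 0, 0.12]], "claw": [0.6, 0.6, 0.6, 0.6, 0.6, 0.6, 0.6, 0.6, 0.6, 0.6]}}

```text
time_s: 18.45
tool_pos: [0.4466, 0.1722, 0.1447]
tcp_rot: [-0.002, 0.277, 0.961, -0.003]
wrist_force: [0.1, 0.5, -0.6]
opening: 0.0682
finger_force: 0.0
```

Request:
{"op": "arm_command", "data": {"delta_pos": [[0, 0, 0], [0, 0, 0], [0, 0, 0], [0, 0, 0], [0, 0, 0], [0, 0, 0], [0, 0, 0], [0, 0, 0], [0, 0, 0]], "rot": [[0, 0, 0.12], [0, 0, 0.12], [0, 0, 0.12], [0, 0, 0.12], [0, 0, 0.12], [0, 0, 0.12], [0, 0, 0.12], [0, 0, 0.11], [0, 0, 0]], "claw": [0.6, 0.6, 0.6, 0.6, 0.6, 0.6, 0.6, 0.6, 0.6]}}

```text
time_s: 19.2
tool_pos: [0.4466, 0.1723, 0.1448]
tcp_rot: [-0.0, 0.686, 0.728, -0.004]
wrist_force: [0.1, -0.0, -0.3]
opening: 0.0687
finger_force: 0.0
```

```bash
python3 -c "
from h import *
go([.449,.1744,.003],93.7)"
```

```text
t 19.2 p [0.4466 0.1723 0.1448] j [ 0.2988  0.0963 -0.7908  1.9158  0.077   1.1663 -0.4605] F [ 0.1 -0.  -0.3] op 0.0687
R cols x,y,z [[-0.06, 0.998, -0.005], [0.998, 0.06, -0.006], [-0.005, -0.005, -1.0]]
turn rotvec(tool) [-0.0056  0.0051 -0.0046]
shift after turn [0.0019 0.0025 0.1418] before [0.0026 0.0033 0.1417]
```

Request:
{"op": "arm_command", "data": {"delta_pos": [[0.002, 0.0025, 0.025], [0, 0, 0.03], [0, 0, 0.03], [0, 0, 0.025], [0, 0, 0.015], [0, 0, 0.008], [0, 0, 0.005], [0, 0, 0.003], [0, 0, 0], [0, 0, 0]], "rot": [[-0.005, 0.005, -0.004], [0, 0, 0], [0, 0, 0], [0, 0, 0], [0, 0, 0], [0, 0, 0], [0, 0, 0], [0, 0, 0], [0, 0, 0], [0, 0, 0]], "claw": [0.6, 0.6, 0.6, 0.6, 0.6, 0.6, 0.6, 0.6, 0.6, 0.6]}}

```text
time_s: 20.03
tool_pos: [0.4502, 0.175, 0.0056]
tcp_rot: [0.001, 0.682, 0.731, 0.001]
wrist_force: [-0.2, 0.9, -0.4]
opening: 0.0685
finger_force: 0.0
```

Request:
{"op": "arm_command", "data": {"delta_pos": [[0, 0, 0], [0, 0, 0], [0, 0, 0], [0, 0, 0], [0, 0, 0], [0, 0, 0], [0, 0, 0], [0, 0, 0]], "rot": [[0, 0, 0], [0, 0, 0], [0, 0, 0], [0, 0, 0], [0, 0, 0], [0, 0, 0], [0, 0, 0], [0, 0, 0]], "claw": [0.3, 0.1, -0.1, -0.3, -0.6, -1, -1, -1], "force": 40}}

```text
time_s: 20.7
tool_pos: [0.4497, 0.1748, 0.0048]
tcp_rot: [0.0, 0.682, 0.731, 0.0]
wrist_force: [0.1, 0.7, -0.9]
opening: 0.0
finger_force: 0.0
```

```bash
python3 -c "
from h import *
go([.6132+.0634*.055,-.1008-.055*.998,.15],93.7)"
```

```text
t 20.7 p [0.4497 0.1748 0.0048] j [ 0.2147  0.304  -0.7506  2.0483  0.2673  0.8845 -0.6149] F [ 0.1  0.7 -0.9] op 0.0
R cols x,y,z [[-0.069, 0.998, 0.0], [0.998, 0.069, 0.001], [0.001, 0.0, -1.0]]
turn rotvec(tool) [ 0.001  -0.0003  0.0047]
shift after turn [-0.3406  0.1454 -0.1452] before [-0.3412  0.1439 -0.1451]
```

The gripper closed on nothing, so I'll look.

Request:
{"op": "arm_command", "data": {"delta_pos": [[0, 0, -0.025], [0, 0, -0.03], [0, 0, -0.03], [0, 0, -0.03], [0, 0, 0]], "rot": [[0, 0, 0], [0, 0, 0], [0, 0, 0], [0, 0, 0], [0, 0, 0]], "claw": [-1, -1, 0, 0.6, 0.6]}}

```text
time_s: 21.12
tool_pos: [0.4524, 0.1763, 0.1251]
tcp_rot: [0.002, 0.682, 0.731, 0.004]
wrist_force: [1.1, 0.7, 0.1]
opening: 0.0357
finger_force: 0.0
```

```bash
python3 -c "
from h import *
c=cam('side');a=cv2.resize(c['img'][150:350,220:420],None,fx=2,fy=2,interpolation=2)
d=cam('top');b=cv2.resize(d['img'][150:250,240:340],None,fx=4,fy=4,interpolation=2)
cv2.imwrite('pics/i.png',cv2.cvtColor(np.hstack([a,b]),4)); print(proj(c,[[.449,.1744,.0055]]))"
```

```text
[[313.96206062 292.02949117]]
```

View pics/i.png

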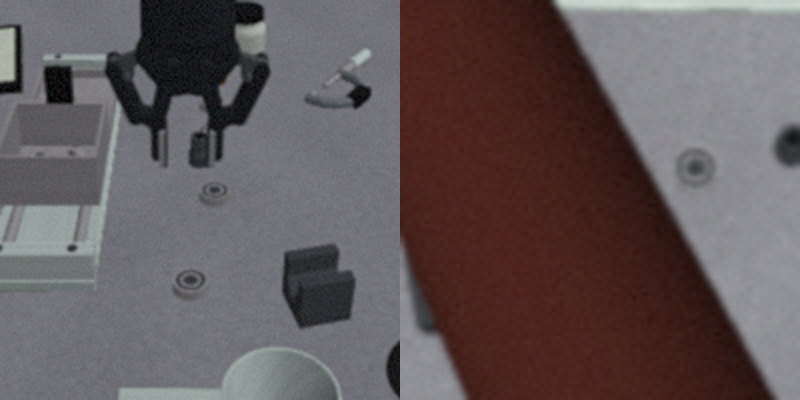

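The bearing hasn't moved, still at side pixel (315,291.5). The pads stand back when partly open, so they closed above it. I'll retry lower and with a narrower opening.

Request:
{"op": "arm_command", "data": {"delta_pos": [[-0.001, -0.002, 0.03], [0, 0, 0.03], [0, 0, 0.03], [0, 0, 0.02], [0, 0, 0.01], [0, 0, 0.003], [0, 0, 0.003], [0, 0, 0], [0, 0, 0]], "rot": [[0, 0, 0], [0, 0, 0], [0, 0, 0], [0, 0, 0], [0, 0, 0], [0, 0, 0], [0, 0, 0], [0, 0, 0], [0, 0, 0]], "claw": [0.3, 0.3, 0.3, 0.3, 0.3, 0.3, 0.3, 0.3, 0.3]}}

```text
time_s: 21.97
tool_pos: [0.4485, 0.174, -0.0053]
tcp_rot: [0.001, 0.682, 0.731, 0.001]
wrist_force: [-0.3, 0.1, -0.2]
opening: 0.0555
finger_force: 0.0
```

```bash
python3 -c "
from h import *
go([.449,.1744,-.002],93.7)"
```

```text
t 21.97 p [ 0.4485  0.174  -0.0053] j [ 0.2146  0.3194 -0.7517  2.0591  0.2868  0.8636 -0.6308] F [-0.3  0.1 -0.2] op 0.0555
R cols x,y,z [[-0.069, 0.998, 0.001], [0.998, 0.069, 0.003], [0.002, 0.001, -1.0]]
turn rotvec(tool) [ 0.0025 -0.0005  0.0046]
shift after turn [ 0.0004  0.0005 -0.0033] before [ 0.0004  0.0005 -0.0033]
```

Request:
{"op": "arm_command", "data": {"delta_pos": [[0, 0, -0.002], [0, 0, 0], [0, 0, 0], [0, 0, 0], [0, 0, 0], [0, 0, 0], [0, 0, 0], [0, 0, 0]], "rot": [[0, 0, 0], [0, 0, 0], [0, 0, 0], [0, 0, 0], [0, 0, 0], [0, 0, 0], [0, 0, 0], [0, 0, 0]], "claw": [0.2, 0.1, 0, -0.2, -0.5, -1, -1, -1], "force": 40}}

```text
time_s: 22.63
tool_pos: [0.4477, 0.1736, -0.0042]
tcp_rot: [0.0, 0.682, 0.731, 0.0]
wrist_force: [-0.0, 0.2, -0.6]
opening: -0.0001
finger_force: 0.0
```

Request:
{"op": "arm_command", "data": {"delta_pos": [[0, 0, -0.02], [0, 0, -0.03], [0, 0, -0.03], [0, 0, -0.03], [0, 0, -0.03], [0, 0, 0]], "rot": [[0, 0, 0.005], [0, 0, 0], [0, 0, 0], [0, 0, 0], [0, 0, 0], [0, 0, 0]], "claw": [-1, -1, -1, -1, -1, -1]}}

```text
time_s: 23.13
tool_pos: [0.4504, 0.1751, 0.1412]
tcp_rot: [0.002, 0.684, 0.73, 0.004]
wrist_force: [0.8, 0.3, 0.3]
opening: 0.0001
finger_force: 0.0
```

```bash
python3 -c "
from h import *
go([.6132+.0634*.055,-.1008-.055*.998,.13],93.7)"
```

```text
t 23.13 p [0.4504 0.1751 0.1412] j [ 0.3188  0.0996 -0.8133  1.9225  0.0821  1.1433 -0.4609] F [0.8 0.3 0.3] op 0.0001
R cols x,y,z [[-0.065, 0.998, 0.001], [0.998, 0.065, 0.009], [0.009, 0.002, -1.0]]
turn rotvec(tool) [ 0.0087 -0.0013  0.    ]
shift after turn [-0.3408  0.1446  0.0112] before [-0.3408  0.1445  0.012 ]
```

```bash
python3 -c "
from h import *
p,R=st()
c=cam('side');print('proj prev',proj(c,[[.4524,.1763,.1251]]),'now',proj(c,[p,p+[0,0,.02]]))
a=cv2.resize(c['img'][150:310,240:400],None,fx=4,fy=3.5,interpolation=2)
cv2.imwrite('pics/k.png',cv2.cvtColor(a,4))"
```

```text
t 23.13 p [0.4504 0.1751 0.1412] j [ 0.3188  0.0996 -0.8133  1.9225  0.0821  1.1433 -0.4609] F [0.8 0.3 0.3] op 0.0001
R cols x,y,z [[-0.065, 0.998, 0.001], [0.998, 0.065, 0.009], [0.009, 0.002, -1.0]]
proj prev [[312.0363 242.0807]] now [[313.2334 234.2602]
 [313.2337 224.7331]]
```

View pics/k.png

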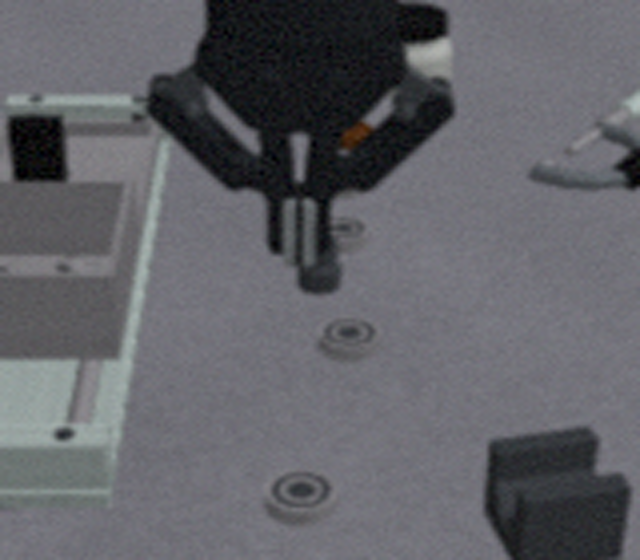

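The fingertips appear at pixel (315,225), but the reported TCP projects to (313,234). The real tips are therefore about 20 mm above the reading, and I'll go that much lower while watching the force.

Request:
{"op": "arm_command", "data": {"delta_pos": [[0, -0.001, 0.035], [0, 0, 0.035], [0, 0, 0.035], [0, 0, 0.025], [0, 0, 0.01], [0, 0, 0.006], [0, 0, 0.004], [0, 0, 0.003], [0, 0, 0], [0, 0, 0]], "rot": [[0.008, -0.001, 0], [0, 0, 0], [0, 0, 0], [0, 0, 0], [0, 0, 0], [0, 0, 0], [0, 0, 0], [0, 0, 0], [0, 0, 0], [0, 0, 0]], "claw": [0.3, 0.3, 0.3, 0.3, 0.3, 0.3, 0.3, 0.3, 0.3, 0.3]}}

```text
time_s: 24.02
tool_pos: [0.4466, 0.1736, -0.0162]
tcp_rot: [-0.002, 0.684, 0.729, -0.002]
wrist_force: [-0.3, -0.8, 0.8]
opening: 0.0555
finger_force: 0.0
```

```bash
python3 -c "
from h import *
st()"
```

```text
t 24.02 p [ 0.4466  0.1736 -0.0162] j [ 0.2122  0.3435 -0.7521  2.0628  0.3082  0.8525 -0.6536] F [-0.3 -0.8  0.8] op 0.0555
R cols x,y,z [[-0.064, 0.998, -0.001], [0.998, 0.064, -0.005], [-0.005, -0.001, -1.0]]
```

Request:
{"op": "arm_command", "data": {"delta_pos": [[0, 0, 0.002], [0, 0, 0.002], [0, 0, 0.001], [0, 0, 0]], "rot": [[0, 0, 0], [0, 0, 0], [0, 0, 0], [0, 0, 0]], "claw": [0.2, 0.2, 0.2, 0.2]}}

```text
time_s: 24.35
tool_pos: [0.4458, 0.1733, -0.0223]
tcp_rot: [-0.002, 0.684, 0.729, -0.003]
wrist_force: [-0.8, -0.0, -0.3]
opening: 0.0512
finger_force: 0.0
```

Request:
{"op": "arm_command", "data": {"delta_pos": [[0, 0, 0], [0, 0, 0], [0, 0, 0], [0, 0, 0], [0, 0, 0], [0, 0, 0], [0, 0, 0], [0, 0, 0]], "rot": [[0, 0, 0], [0, 0, 0], [0, 0, 0], [0, 0, 0], [0, 0, 0], [0, 0, 0], [0, 0, 0], [0, 0, 0]], "claw": [0.1, 0, -0.1, -0.2, -0.3, -0.4, -0.5, -0.5], "force": 40}}

```text
time_s: 25.02
tool_pos: [0.4468, 0.1736, -0.0216]
tcp_rot: [-0.002, 0.684, 0.729, -0.002]
wrist_force: [1.8, -0.3, 5.7]
opening: 0.0333
finger_force: 40.1
```

Gripped: opening 33 mm with 40 N. I'll lift and carry it to the tray.

Request:
{"op": "arm_command", "data": {"delta_pos": [[0, 0, -0.02], [0, 0, -0.035], [0, 0, -0.035], [0, 0, -0.035], [-0.02, 0.009, -0.01], [-0.034, 0.0145, 0], [-0.034, 0.0145, 0], [-0.034, 0.0145, 0], [-0.034, 0.0145, 0], [-0.034, 0.0145, 0]], "rot": [[0, 0, 0], [0, 0, 0], [0, 0, 0], [0, 0, 0], [0, 0, 0], [0, 0, 0], [0, 0, 0], [0, 0, 0], [0, 0, 0], [0, 0, 0]], "claw": [-0.5, -0.5, -0.5, -0.5, -0.5, -0.5, -0.5, -0.5, -0.5, -0.5]}}

```text
time_s: 25.85
tool_pos: [0.5403, -0.0126, 0.1121]
tcp_rot: [-0.002, 0.684, 0.729, -0.003]
wrist_force: [1.4, 0.6, 0.2]
opening: 0.0332
finger_force: 39.9
```

Request:
{"op": "arm_command", "data": {"delta_pos": [[-0.034, 0.0145, 0], [-0.034, 0.0145, 0], [-0.034, 0.0145, 0], [-0.034, 0.0145, 0], [-0.014, 0.006, 0], [0, 0, 0], [0, 0, 0]], "rot": [[0, 0, 0], [0, 0, 0], [0, 0, 0], [0, 0, 0], [0, 0, 0], [0, 0, 0], [0, 0, 0]], "claw": [-0.5, -0.5, -0.5, -0.5, -0.5, -0.5, -0.5]}}

```text
time_s: 26.43
tool_pos: [0.6132, -0.1568, 0.1111]
tcp_rot: [-0.003, 0.685, 0.729, -0.003]
wrist_force: [-0.3, -0.2, 0.1]
opening: 0.0329
finger_force: 39.9
```

```bash
python3 -c "
from h import *
go([.6147,-.156,.0135],93.7)"
```

```text
t 26.43 p [ 0.6132 -0.1568  0.1111] j [ 0.6227  0.4344 -0.5739  1.5953  0.2491  1.1944  0.0598] F [-0.3 -0.2  0.1] op 0.0329
R cols x,y,z [[-0.063, 0.998, 0.001], [0.998, 0.063, -0.009], [-0.009, -0.0, -1.0]]
turn rotvec(tool) [-0.0085 -0.0005 -0.0019]
shift after turn [0.0007 0.0015 0.0976] before [0.0007 0.0023 0.0976]
```

Request:
{"op": "arm_command", "data": {"delta_pos": [[0, 0.0015, 0.03], [0, 0, 0.03], [0, 0, 0.02], [0, 0, 0.01], [0, 0, 0.005], [0, 0, 0.002], [0, 0, 0], [0, 0, 0], [0, 0, 0], [0, 0, 0]], "rot": [[-0.008, 0, 0], [0, 0, 0], [0, 0, 0], [0, 0, 0], [0, 0, 0], [0, 0, 0], [0, 0, 0], [0, 0, 0], [0, 0, 0], [0, 0, 0]], "claw": [-0.5, -0.5, -0.5, -0.5, -0.5, -0.5, -0.5, -0.5, -0.5, -0.5]}}

```text
time_s: 27.27
tool_pos: [0.6158, -0.1565, 0.0161]
tcp_rot: [0.001, 0.684, 0.729, 0.0]
wrist_force: [-0.5, -0.6, 0.1]
opening: 0.033
finger_force: 39.9
```

```bash
python3 -c "
from h import *
go([.6147,-.156,.0125],93.7)"
```

```text
t 27.27 p [ 0.6158 -0.1565  0.0161] j [ 0.5992  0.5279 -0.5444  1.6786  0.3121  1.0199  0.0148] F [-0.5 -0.6  0.1] op 0.033
R cols x,y,z [[-0.064, 0.998, -0.001], [0.998, 0.064, 0.003], [0.003, -0.001, -1.0]]
turn rotvec(tool) [ 0.0025  0.0013 -0.0005]
shift after turn [ 0.0006 -0.001   0.0036] before [ 0.0006 -0.001   0.0036]
```

Request:
{"op": "arm_command", "data": {"delta_pos": [[0, 0, 0.002], [0, 0, 0.0015], [0, 0, 0], [0, 0, 0], [0, 0, 0], [0, 0, 0], [0, 0, 0], [0, 0, -0.02], [0, 0, -0.03], [0, 0, -0.035]], "rot": [[0, 0, 0], [0, 0, 0], [0, 0, 0], [0, 0, 0], [0, 0, 0], [0, 0, 0], [0, 0, 0], [0, 0, 0], [0, 0, 0], [0, 0, 0]], "claw": [-0.5, -0.5, -0.2, -0.1, 0, 0.1, 0.1, 0.1, 0.1, 0.1]}}

```text
time_s: 28.1
tool_pos: [0.6136, -0.156, 0.0956]
tcp_rot: [-0.001, 0.684, 0.73, -0.001]
wrist_force: [0.9, -0.8, -0.2]
opening: 0.0467
finger_force: 0.0
```

Request:
{"op": "arm_command", "data": {"delta_pos": [[0, 0, -0.02], [0, -0.035, 0], [0, -0.035, 0], [0, -0.035, 0], [0, -0.035, 0], [-0.002, -0.035, 0], [0, 0, 0], [0, 0, 0]], "rot": [[0, 0, 0], [0, 0, 0], [0, 0, 0], [0, 0, 0], [0, 0, 0], [0, 0, 0], [0, 0, 0], [0, 0, 0]], "claw": [0.2, 0.2, 0.2, 0.2, 0.2, 0.2, 0.2, 0.2]}}

```text
time_s: 28.77
tool_pos: [0.4389, -0.1705, 0.1166]
tcp_rot: [0.001, 0.685, 0.729, -0.001]
wrist_force: [1.2, -0.2, -0.6]
opening: 0.0514
finger_force: 0.0
```

```bash
cat >> h.py <<'E'
def find(c,targets,z=.0055,r=14):
    im=c['img']; 
    for t in targets:
        u,v=np.round(proj(c,[t])[0]).astype(int); w=im[v-r:v+r+1,u-r:u+r+1].astype(int)
        d=np.abs(w-np.median(w.reshape(-1,3),0)).sum(1 if 0 else 2)>36; ys,xs=np.nonzero(d)
        print(t,'px',(u,v),'n',len(xs), ray(c,(u-r+np.median(xs),v-r+np.median(ys)),z).round(4) if len(xs) else None)
E
python3 -c "
from h import *
go([.4404,-.169,-.0195],93.7)
T=[[.449,.1744,.0055],[.4322,.0295,.0055],[.4413,-.0952,.0055],[.4424,-.169,.0055]]
c=cam('top');s=cam('side');find(c,T);find(s,T,r=9)
a=cv2.resize(c['img'][95:215,290:430],None,fx=3,fy=3,interpolation=2);b=cv2.resize(s['img'][170:290,200:340],None,fx=3,fy=3,interpolation=2)
cv2.imwrite('pics/l.png',cv2.cvtColor(np.vstack([a,b])[:600],4))"
```

```text
t 28.77 p [ 0.4389 -0.1705  0.1166] j [ 0.8541  0.082  -0.5981  1.9797  0.0545  1.0932  0.2946] F [ 1.2 -0.2 -0.6] op 0.0514
R cols x,y,z [[-0.062, 0.998, -0.003], [0.998, 0.062, 0.001], [0.001, -0.003, -1.0]]
turn rotvec(tool) [ 0.0007  0.0026 -0.0025]
shift after turn [0.0014 0.0015 0.1361] before [0.0017 0.0015 0.1361]
[0.449, 0.1744, 0.0055] px (np.int64(263), np.int64(182)) n 0 None
[0.4322, 0.0295, 0.0055] px (np.int64(313), np.int64(192)) n 88 [0.4316 0.0304 0.0055]
[0.4413, -0.0952, 0.0055] px (np.int64(357), np.int64(192)) n 99 [ 0.4415 -0.0951  0.0055]
[0.4424, -0.169, 0.0055] px (np.int64(383), np.int64(194)) n 809 [ 0.4416 -0.1695  0.0055]
[0.449, 0.1744, 0.0055] px (np.int64(314), np.int64(292)) n 0 None
[0.4322, 0.0295, 0.0055] px (np.int64(326), np.int64(247)) n 94 [0.4319 0.0252 0.0055]
[0.4413, -0.0952, 0.0055] px (np.int64(324), np.int64(217)) n 219 [ 0.4466 -0.0904  0.0055]
[0.4424, -0.169, 0.0055] px (np.int64(325), np.int64(202)) n 89 [ 0.4426 -0.1697  0.0055]
```

View pics/l.png

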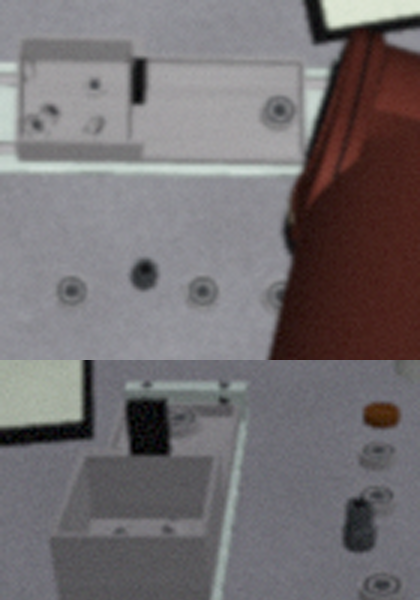

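The first bearing lies flat in the tray at top-crop (279,110), and the rest are in place. Next I pick the one at (0.442,-0.169).

Request:
{"op": "arm_command", "data": {"delta_pos": [[0.0015, 0.002, 0.035], [0, 0, 0.035], [0, 0, 0.03], [0, 0, 0.02], [0, 0, 0.01], [0, 0, 0.003], [0, 0, 0.003], [0, 0, 0], [0, 0, 0], [0, 0, 0]], "rot": [[0, 0.003, -0.002], [0, 0, 0], [0, 0, 0], [0, 0, 0], [0, 0, 0], [0, 0, 0], [0, 0, 0], [0, 0, 0], [0, 0, 0], [0, 0, 0]], "claw": [0.2, 0.2, 0.2, 0.2, 0.2, 0.2, 0.2, 0.2, 0.2, 0.1]}}

```text
time_s: 29.7
tool_pos: [0.4435, -0.1681, -0.0185]
tcp_rot: [0.0, 0.683, 0.73, 0.001]
wrist_force: [-0.0, 0.2, -0.3]
opening: 0.047
finger_force: 0.0
```

Request:
{"op": "arm_command", "data": {"delta_pos": [[0, 0, 0], [0, 0, 0], [0, 0, 0], [0, 0, 0], [0, 0, 0], [0, 0, 0], [0, 0, 0], [0, 0, 0]], "rot": [[0, 0, 0], [0, 0, 0], [0, 0, 0], [0, 0, 0], [0, 0, 0], [0, 0, 0], [0, 0, 0], [0, 0, 0]], "claw": [0.1, 0, -0.1, -0.2, -0.3, -0.4, -0.5, -0.5], "force": 40}}

```text
time_s: 30.37
tool_pos: [0.4427, -0.1679, -0.0191]
tcp_rot: [-0.0, 0.683, 0.73, 0.001]
wrist_force: [-3.1, 0.9, 8.0]
opening: 0.033
finger_force: 38.9
```

```bash
python3 -c "
from h import *
go([.6122,-.115,.0125],93.7)"
```

```text
t 30.37 p [ 0.4427 -0.1679 -0.0191] j [ 0.7897  0.2933 -0.5712  2.0891  0.2137  0.8146  0.1565] F [-3.1  0.9  8. ] op 0.033
R cols x,y,z [[-0.066, 0.998, 0.002], [0.998, 0.066, 0.001], [0.001, 0.002, -1.0]]
turn rotvec(tool) [ 0.0012 -0.0018  0.0016]
shift after turn [ 0.0418  0.1725 -0.0316] before [ 0.0416  0.1726 -0.0313]
```

Request:
{"op": "arm_command", "data": {"delta_pos": [[0, 0, -0.02], [0, 0, -0.035], [0, 0, -0.035], [0, 0, -0.035], [0.002, 0.0125, -0.005], [0.008, 0.032, 0], [0.008, 0.032, 0], [0.008, 0.032, 0], [0.008, 0.032, 0], [0.008, 0.032, 0]], "rot": [[0, 0, 0], [0, 0, 0], [0, 0, 0], [0, 0, 0], [0, 0, 0], [0, 0, 0], [0, 0, 0], [0, 0, 0], [0, 0, 0], [0, 0, 0]], "claw": [-0.5, -0.5, -0.5, -0.5, -0.5, -0.5, -0.5, -0.5, -0.5, -0.5]}}

```text
time_s: 31.2
tool_pos: [0.613, -0.1144, 0.1104]
tcp_rot: [-0.001, 0.684, 0.73, 0.001]
wrist_force: [1.3, 0.2, -0.4]
opening: 0.0326
finger_force: 40.0
```

Request:
{"op": "arm_command", "data": {"delta_pos": [[0, 0, 0], [0, 0, 0.03], [0, 0, 0.025], [0, 0, 0.015], [0, 0, 0.01], [0, 0, 0], [0, 0, 0]], "rot": [[0, 0, 0], [0, 0, 0], [0, 0, 0], [0, 0, 0], [0, 0, 0], [0, 0, 0], [0, 0, 0]], "claw": [-0.5, -0.5, -0.5, -0.5, -0.5, -0.5, -0.5]}}

```text
time_s: 31.78
tool_pos: [0.6118, -0.1145, 0.0308]
tcp_rot: [-0.001, 0.683, 0.73, 0.001]
wrist_force: [0.2, -0.5, -0.5]
opening: 0.0324
finger_force: 40.1
```

```bash
python3 -c "
from h import *
c=cam('top');print(ray(c,(383,131.7),.045))
go([.6122,-.115,.0155],93.7)"
```

```text
[ 0.61418498 -0.15536063  0.045     ]
t 31.83 p [ 0.6124 -0.1145  0.0316] j [ 0.5843  0.5    -0.5998  1.6972  0.3162  1.0413 -0.0532] F [0.6 0.1 0.7] op 0.0326
R cols x,y,z [[-0.066, 0.998, 0.002], [0.998, 0.066, 0.002], [0.002, 0.002, -1.0]]
turn rotvec(tool) [ 0.0022 -0.0021  0.0016]
shift after turn [-0.0005 -0.0003  0.0161] before [-0.0005 -0.0003  0.0161]
```

Request:
{"op": "arm_command", "data": {"delta_pos": [[0, 0, 0.008], [0, 0, 0.005], [0, 0, 0.003], [0, 0, 0], [0, 0, 0], [0, 0, 0], [0, 0, 0], [0, 0, 0], [0, 0, -0.02], [0, 0, -0.03]], "rot": [[0, 0, 0], [0, 0, 0], [0, 0, 0], [0, 0, 0], [0, 0, 0], [0, 0, 0], [0, 0, 0], [0, 0, 0], [0, 0, 0], [0, 0, 0]], "claw": [-0.5, -0.5, -0.5, -0.2, -0.1, 0, 0.1, 0.1, 0.1, 0.1]}}

```text
time_s: 32.67
tool_pos: [0.6095, -0.1143, 0.0622]
tcp_rot: [-0.003, 0.683, 0.73, -0.0]
wrist_force: [0.7, 0.1, -0.5]
opening: 0.0469
finger_force: 0.0
```

Request:
{"op": "arm_command", "data": {"delta_pos": [[0, 0, -0.035], [0, 0, -0.02], [0.006, -0.034, 0], [0.006, -0.034, 0], [0.006, -0.034, 0], [0.006, -0.034, 0], [0.006, -0.034, 0], [0, 0, 0], [0, 0, 0]], "rot": [[0, 0, 0], [0, 0, 0], [0, 0, 0], [0, 0, 0], [0, 0, 0], [0, 0, 0], [0, 0, 0], [0, 0, 0], [0, 0, 0]], "claw": [0.2, 0.2, 0.2, 0.2, 0.2, 0.2, 0.2, 0.2, 0.2]}}

```text
time_s: 33.42
tool_pos: [0.4388, -0.0966, 0.1199]
tcp_rot: [0.0, 0.684, 0.73, 0.0]
wrist_force: [1.4, -0.4, 0.8]
opening: 0.0513
finger_force: 0.0
```

```bash
python3 -c "
from h import *
go([.4415,-.095,-.0185],93.7)
T=[[.4322,.0295,.0055],[.4413,-.0952,.0055]]
c=cam('top');s=cam('side');find(c,T);find(s,T,r=9)
find(c,[[.6162,-.155,.045],[.6132,-.115,.045]],z=.045,r=8)
b=cv2.resize(s['img'][160:280,200:360],None,fx=4,fy=4,interpolation=2)
cv2.imwrite('pics/m.png',cv2.cvtColor(b,4))"
```

```text
t 33.42 p [ 0.4388 -0.0966  0.1199] j [ 0.798   0.0339 -0.6819  2.0177  0.0241  1.0965  0.1707] F [ 1.4 -0.4  0.8] op 0.0513
R cols x,y,z [[-0.065, 0.998, -0.0], [0.998, 0.065, 0.001], [0.001, -0.0, -1.0]]
turn rotvec(tool) [0.0012 0.0002 0.0007]
shift after turn [0.0014 0.0028 0.1384] before [0.0014 0.0026 0.1384]
[0.4322, 0.0295, 0.0055] px (np.int64(313), np.int64(192)) n 87 [0.4316 0.0304 0.0055]
[0.4413, -0.0952, 0.0055] px (np.int64(357), np.int64(192)) n 200 [ 0.4449 -0.0633  0.0055]
[0.4322, 0.0295, 0.0055] px (np.int64(326), np.int64(247)) n 103 [0.4318 0.0289 0.0055]
[0.4413, -0.0952, 0.0055] px (np.int64(324), np.int64(217)) n 195 [ 0.4464 -0.0858  0.0055]
[0.6162, -0.155, 0.045] px (np.int64(383), np.int64(131)) n 28 [ 0.6042 -0.1544  0.045 ]
[0.6132, -0.115, 0.045] px (np.int64(369), np.int64(131)) n 47 [ 0.6228 -0.1235  0.045 ]
```

View pics/m.png

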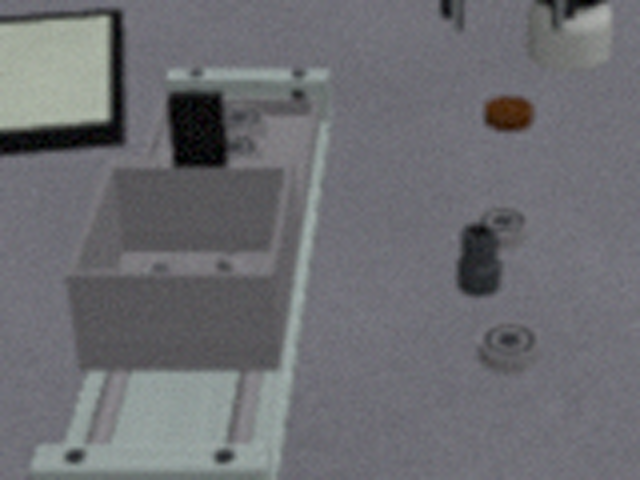

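Two bearings are now in the tray, and the third is where expected, at crop (503,222).

Request:
{"op": "arm_command", "data": {"delta_pos": [[0.0015, 0.0025, 0.035], [0, 0, 0.035], [0, 0, 0.03], [0, 0, 0.02], [0, 0, 0.01], [0, 0, 0.005], [0, 0, 0.003], [0, 0, 0], [0, 0, 0], [0, 0, 0]], "rot": [[0, 0, 0], [0, 0, 0], [0, 0, 0], [0, 0, 0], [0, 0, 0], [0, 0, 0], [0, 0, 0], [0, 0, 0], [0, 0, 0], [0, 0, 0]], "claw": [0.2, 0.2, 0.2, 0.2, 0.2, 0.2, 0.2, 0.2, 0.2, 0.1]}}

```text
time_s: 34.35
tool_pos: [0.4436, -0.0944, -0.0174]
tcp_rot: [0.0, 0.683, 0.73, 0.001]
wrist_force: [0.7, -0.3, 0.1]
opening: 0.047
finger_force: 0.0
```

Request:
{"op": "arm_command", "data": {"delta_pos": [[0, 0, 0], [0, 0, 0], [0, 0, 0], [0, 0, 0], [0, 0, 0], [0, 0, 0], [0, 0, 0], [0, 0, 0]], "rot": [[0, 0, 0], [0, 0, 0], [0, 0, 0], [0, 0, 0], [0, 0, 0], [0, 0, 0], [0, 0, 0], [0, 0, 0]], "claw": [0.1, 0, -0.1, -0.2, -0.3, -0.4, -0.5, -0.5], "force": 40}}

```text
time_s: 35.02
tool_pos: [0.4428, -0.0942, -0.0179]
tcp_rot: [-0.0, 0.683, 0.73, 0.001]
wrist_force: [-3.3, 0.1, 9.4]
opening: 0.0326
finger_force: 38.8
```

```bash
python3 -c "
from h import *
go([.6097,-.073,.0155],93.7)"
```

```text
t 35.02 p [ 0.4428 -0.0942 -0.0179] j [ 0.7211  0.2667 -0.6583  2.1321  0.2224  0.8082 -0.0086] F [-3.3  0.1  9.4] op 0.0326
R cols x,y,z [[-0.066, 0.998, 0.002], [0.998, 0.066, 0.001], [0.001, 0.002, -1.0]]
turn rotvec(tool) [ 0.0011 -0.0017  0.0016]
shift after turn [ 0.0104  0.1679 -0.0334] before [ 0.0102  0.168  -0.0332]
```

Request:
{"op": "arm_command", "data": {"delta_pos": [[0, 0, -0.02], [0, 0, -0.035], [0, 0, -0.035], [0, 0, -0.035], [0.0005, 0.014, -0.005], [0.0014, 0.0308, 0], [0.0014, 0.0308, 0], [0.0014, 0.0308, 0], [0.0014, 0.0308, 0], [0.0014, 0.0308, 0]], "rot": [[0, 0, 0], [0, 0, 0], [0, 0, 0], [0, 0, 0], [0, 0, 0], [0, 0, 0], [0, 0, 0], [0, 0, 0], [0, 0, 0], [0, 0, 0]], "claw": [-0.5, -0.5, -0.5, -0.5, -0.5, -0.5, -0.5, -0.5, -0.5, -0.5]}}

```text
time_s: 35.85
tool_pos: [0.6109, -0.0759, 0.1114]
tcp_rot: [-0.001, 0.684, 0.73, 0.001]
wrist_force: [0.2, -0.5, 0.3]
opening: 0.0323
finger_force: 39.9
```

Request:
{"op": "arm_command", "data": {"delta_pos": [[0, 0, 0], [0, 0, 0.03], [0, 0, 0.025], [0, 0, 0.015], [0, 0, 0.01], [0, 0, 0], [0, 0, 0]], "rot": [[0, 0, 0], [0, 0, 0], [0, 0, 0], [0, 0, 0], [0, 0, 0], [0, 0, 0], [0, 0, 0]], "claw": [-0.5, -0.5, -0.5, -0.5, -0.5, -0.5, -0.5]}}

```text
time_s: 36.43
tool_pos: [0.6097, -0.0755, 0.032]
tcp_rot: [-0.001, 0.683, 0.73, 0.001]
wrist_force: [0.2, 0.2, -0.1]
opening: 0.033
finger_force: 40.1
```

```bash
python3 -c "
from h import *
go([.6097,-.076,.0158],93.7)"
```

```text
t 36.43 p [ 0.6097 -0.0755  0.032 ] j [ 0.5676  0.4983 -0.6543  1.7161  0.3404  1.0433 -0.1352] F [ 0.2  0.2 -0.1] op 0.033
R cols x,y,z [[-0.066, 0.998, 0.002], [0.998, 0.066, 0.001], [0.001, 0.003, -1.0]]
turn rotvec(tool) [ 0.0008 -0.0025  0.0017]
shift after turn [-0.0005 -0.      0.0162] before [-0.0005 -0.      0.0162]
```

Request:
{"op": "arm_command", "data": {"delta_pos": [[0, 0, 0.008], [0, 0, 0.005], [0, 0, 0.003], [0, 0, 0], [0, 0, 0], [0, 0, 0], [0, 0, 0], [0, 0, 0], [0, 0, -0.02], [0, 0, -0.03]], "rot": [[0, 0, 0], [0, 0, 0], [0, 0, 0], [0, 0, 0], [0, 0, 0], [0, 0, 0], [0, 0, 0], [0, 0, 0], [0, 0, 0], [0, 0, 0]], "claw": [-0.5, -0.5, -0.5, -0.2, -0.1, 0, 0.1, 0.1, 0.1, 0.1]}}

```text
time_s: 37.27
tool_pos: [0.6074, -0.0756, 0.0634]
tcp_rot: [-0.003, 0.683, 0.73, -0.0]
wrist_force: [0.8, -1.1, 0.7]
opening: 0.0468
finger_force: 0.0
```

Request:
{"op": "arm_command", "data": {"delta_pos": [[0, 0, -0.035], [0, 0, -0.035], [0, 0, -0.035], [-0.03, -0.035, 0], [-0.03, -0.035, 0], [-0.03, -0.035, 0], [-0.03, -0.035, 0], [-0.03, -0.035, 0], [0, 0, 0], [0, 0, 0]], "rot": [[0, 0, 0], [0, 0, 0], [0, 0, 0], [0, 0, 0], [0, 0, 0], [0, 0, 0], [0, 0, 0], [0, 0, 0], [0, 0, 0], [0, 0, 0]], "claw": [0.1, 0.1, -1, -1, -1, -1, -1, -1, -1, -1]}}

```text
time_s: 38.1
tool_pos: [0.459, -0.2241, 0.1704]
tcp_rot: [-0.0, 0.685, 0.728, 0.001]
wrist_force: [0.4, 1.1, 1.0]
opening: -0.0002
finger_force: 0.0
```

```bash
python3 -c "
from h import *
go([.608,-.055,.09],93.7)
c=cam('top');s=cam('side')
a=cv2.resize(c['img'][95:215,230:430],None,fx=3,fy=3,interpolation=2);b=cv2.resize(s['img'][160:290,200:400],None,fx=3,fy=2.3,interpolation=2)
cv2.imwrite('pics/n.png',cv2.cvtColor(np.vstack([a,b])[:600],4))"
```

```text
t 38.1 p [ 0.459  -0.2241  0.1704] j [ 0.9658  0.124  -0.6374  1.8254  0.0773  1.2172  0.3663] F [0.4 1.1 1. ] op -0.0002
R cols x,y,z [[-0.061, 0.998, 0.001], [0.998, 0.061, 0.001], [0.001, 0.001, -1.0]]
turn rotvec(tool) [ 0.0006 -0.001  -0.0036]
shift after turn [0.1591 0.1596 0.0804] before [0.1596 0.159  0.0807]
```

View pics/n.png

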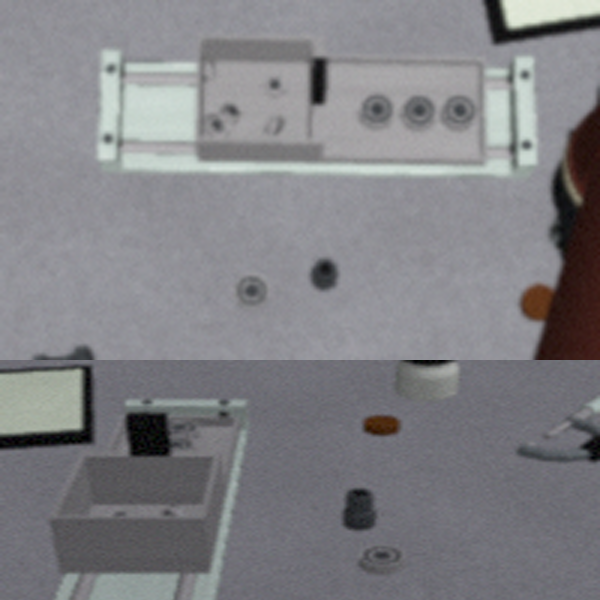

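Three bearings lie in the tray at crop (377,110), (418,110) and (460,110). The nuts are all in the bin and the spare bearing is on the bench. Next I push the tab.

Request:
{"op": "arm_command", "data": {"delta_pos": [[0.027, 0.0265, 0], [0.027, 0.0265, 0], [0.027, 0.0265, 0], [0.027, 0.0265, 0], [0.027, 0.0265, 0], [0.025, 0.0265, 0], [0, 0, 0.03], [0, 0, 0.03], [0, 0, 0.02], [0, 0, 0]], "rot": [[0, 0, 0], [0, 0, 0], [0, 0, 0], [0, 0, 0], [0, 0, 0], [0, 0, 0], [0, 0, 0], [0, 0, 0], [0, 0, 0], [0, 0, 0]], "claw": [-1, -1, -1, -1, -1, -1, -1, -1, -1, -1]}}

```text
time_s: 39.03
tool_pos: [0.6066, -0.0487, 0.0861]
tcp_rot: [-0.004, 0.682, 0.731, -0.0]
wrist_force: [-0.9, -0.2, -0.9]
opening: -0.0002
finger_force: 0.0
```

Request:
{"op": "arm_command", "data": {"delta_pos": [[0.005, 0, 0], [0.01, 0, 0], [0.01, 0, 0], [0.01, 0, 0], [0.01, 0, 0], [0.01, 0, 0], [0.01, 0, 0], [0, 0, 0], [0, 0, 0]], "rot": [[0, 0, 0], [0, 0, 0], [0, 0, 0], [0, 0, 0], [0, 0, 0], [0, 0, 0], [0, 0, 0], [0, 0, 0], [0, 0, 0]], "claw": [-1, -1, -1, -1, -1, -1, -1, -1, -1]}}

```text
time_s: 39.78
tool_pos: [0.6042, 0.0152, 0.091]
tcp_rot: [-0.001, 0.683, 0.731, 0.001]
wrist_force: [-0.7, -0.0, 0.4]
opening: -0.0006
finger_force: 0.0
```

```bash
python3 -c "
from h import *
st()
c=cam('top');im=c['img'];g=cv2.cvtColor(im,7)
m=(g[100:140,300:350]<60).astype(np.uint8);k=cv2.connectedComponentsWithStats(m)
for s,ce in zip(k[2][1:],k[3][1:]):
  if s[4]>15: print(s,ray(c,ce+[300,100],.115))
"
```

```text
t 39.78 p [0.6042 0.0152 0.091 ] j [ 0.4895  0.4293 -0.7353  1.6907  0.3089  1.1412 -0.2623] F [-0.7 -0.   0.4] op -0.0006
R cols x,y,z [[-0.068, 0.998, 0.003], [0.998, 0.068, 0.001], [0.0, 0.003, -1.0]]
[  10    0   40   40 1165] [ 0.6194 -0.0116  0.115 ]
```

Request:
{"op": "arm_command", "data": {"delta_pos": [[0.004, 0, 0], [0.004, 0, 0], [0.003, 0, 0], [0.001, 0, 0], [0, 0, 0]], "rot": [[0, 0, 0], [0, 0, 0], [0, 0, 0], [0, 0, 0], [0, 0, 0]], "claw": [-1, -1, -1, -1, -1]}}

```text
time_s: 40.25
tool_pos: [0.6036, 0.0259, 0.0908]
tcp_rot: [-0.001, 0.683, 0.73, 0.001]
wrist_force: [0.6, 0.3, -0.2]
opening: -0.0
finger_force: 0.0
```

Request:
{"op": "arm_command", "data": {"delta_pos": [[0.002, 0, 0], [0.002, 0, 0], [0, 0, 0]], "rot": [[0, 0, 0], [0, 0, 0], [0, 0, 0]], "claw": [-1, -1, -1]}}

```text
time_s: 40.5
tool_pos: [0.6036, 0.0271, 0.0909]
tcp_rot: [0.0, 0.684, 0.73, -0.0]
wrist_force: [-1.3, -8.1, 0.0]
opening: 0.0001
finger_force: 3.7
```

Request:
{"op": "arm_command", "data": {"delta_pos": [[0.002, 0, 0], [0.002, 0, 0], [0, 0, 0]], "rot": [[0, 0, 0], [0, 0, 0], [0, 0, 0]], "claw": [-1, -1, -1]}}

```text
time_s: 40.75
tool_pos: [0.6035, 0.0271, 0.0909]
tcp_rot: [0.002, 0.685, 0.728, -0.002]
wrist_force: [-2.3, -17.6, 2.7]
opening: -0.0001
finger_force: 8.8
```

The push has stalled at y=0.0271 with the force rising to 18 N, as predicted for the stop. I'll hold briefly, then retreat.

Request:
{"op": "arm_command", "data": {"delta_pos": [[0, 0, 0], [0, 0, 0], [-0.008, 0, 0], [-0.015, 0, 0], [0, 0, -0.03], [0, 0, -0.035], [0, 0, -0.035], [-0.03, -0.02, 0], [-0.03, -0.02, 0], [-0.03, -0.02, 0]], "rot": [[0, 0, 0], [0, 0, 0], [0, 0, 0], [0, 0, 0], [0, 0, 0], [0, 0, 0], [0, 0, 0], [0, 0, 0], [0, 0, 0], [0, 0, 0]], "claw": [-1, -1, -1, -1, -1, -1, -1, -1, -1, -1]}}

```text
time_s: 41.58
tool_pos: [0.5507, -0.0832, 0.1914]
tcp_rot: [0.0, 0.682, 0.731, 0.002]
wrist_force: [0.7, -0.8, 0.3]
opening: -0.0001
finger_force: 0.0
```

Request:
{"op": "arm_command", "data": {"delta_pos": [[-0.035, -0.01, 0], [-0.035, -0.01, 0], [-0.035, 0, 0], [-0.035, 0, 0], [-0.035, 0, 0], [-0.035, 0, 0], [-0.035, 0, 0], [0, 0, 0], [0, 0, 0], [0, 0, 0]], "rot": [[0, 0, 0], [0, 0, 0], [0, 0, 0], [0, 0, 0], [0, 0, 0], [0, 0, 0], [0, 0, 0], [0, 0, 0], [0, 0, 0], [0, 0, 0]], "claw": [-1, -1, -1, -1, -1, -1, -1, -1, -1, -1]}}

```text
time_s: 42.42
tool_pos: [0.5475, -0.328, 0.19]
tcp_rot: [-0.001, 0.683, 0.73, 0.002]
wrist_force: [0.0, -0.2, 0.5]
opening: 0.0001
finger_force: 0.0
```

```bash
python3 -c "
from h import *
st()
c=cam('top');im=c['img']
P=np.array
g=cv2.cvtColor(im,7); m=(g[105:140,280:350]<60).astype(np.uint8);k=cv2.connectedComponentsWithStats(m)
for s,ce in zip(k[2][1:],k[3][1:]):
  if s[4]>15: print('tab',s,ray(c,ce+[280,105],.115))
cup=((im[...,1].astype(int)-im[...,0]>3)&(g>120)).astype(np.uint8)[150:240,165:240]
m=(g<60).astype(np.uint8)[150:250,165:240];k=cv2.connectedComponentsWithStats(m)
for s,ce in zip(k[2][1:],k[3][1:]):
  if s[4]>100: print('mat dark',s)
cv2.imwrite('pics/o.png',cv2.cvtColor(cv2.resize(im[95:245,165:425],None,fx=3,fy=3,interpolation=2),4))"
```

```text
t 42.42 p [ 0.5475 -0.328   0.19  ] j [ 0.9324  0.3838 -0.6005  1.4959  0.2156  1.3296  0.3813] F [ 0.  -0.2  0.5] op 0.0001
R cols x,y,z [[-0.067, 0.998, 0.004], [0.998, 0.067, 0.002], [0.001, 0.004, -1.0]]
tab [31  9  4 15 39] [0.6038 0.0445 0.115 ]
mat dark [ 15  33  44  44 606]
mat dark [ 42  91  29   9 183]
```

View pics/o.png

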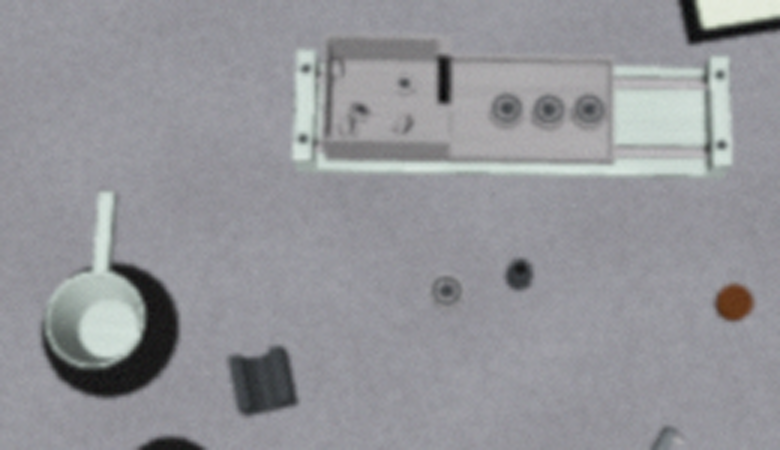

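The carriage is home: the tab is at y=0.0445 against 0.045 predicted. The three bearings are at crop (507,108), (548,109) and (589,109), the spare is at (447,290), and the empty cup is centred on its mat. I'm handing in.

```bash
python3 -c "
from h import *
c=cam('top'); print('cup rim',ray(c,(196.8,201.5),.059))
print(hand_in())"
```

```text
cup rim [0.36898896 0.34199372 0.059     ]
the job is handed in; nothing more can be done
None
```

I handed the job in with everything done, though no verdict came back: all visible nuts in the bin, three bearings flat in the tray, the carriage home against its stop, and the empty cup upright on its mat.

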